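Feed a slat into a sloping drilling jig and lock it with the eccentric

TASK

Load the drilling jig: with the push stick, slide the slat along the guide channel and under the bush plate until it is fully home against the end stop, keeping the gripper off the slat itself. Then turn the eccentric's knob until its lobe bears firmly on the slat's edge and keeps it clamped against the lower fence. Leave the push stick on the bench, clear of the jig, and do not disturb the other things on the bench.

Things in the scene. Friction and masses are not known exactly. Their poses are not given: they have to be found in the camera images.
- jig: Drilling jig, fixed to the bench: level plywood base board 190 x 355 x 15 mm carrying the sloping bed, propped at the back. Origin on the bench top, straight below the bed's origin; z up, x level towards the jig's high side, y level along the channel. With all it carries it stands up to 150 mm high.
- bed: Sloping plywood bed of the fixed jig, 158 (x) x 345 (y) mm, tilted 30 deg about y so that it looks up and towards the robot. Origin on its surface at mid-channel, 72 mm above the bench. Axes: x up the slope, y level along the channel, z square to the bed. The slat is fed towards -y, and when home its centre is at x 0, y -95, z 9 mm in this frame.
- channel_mouth (a point): Open near end of the guide channel (bed y = 172 mm), on the bed surface half-way across; axes as the bed. The channel is 43 mm wide, between a lower fence (face at bed x = -20.3 mm, the jig's whole length) and an upper guide (face at bed x = 23 mm, ends at y = -33). Both are of wood, 15 mm high and open on top as far as the bush plate. Nothing is in the way at +y of it.
- plate_mouth (a point): Middle of the near lower edge of the aluminium bush plate, where the covered part of the channel begins: bed y = -2 mm, 26 mm above the bed; axes as the bed. The plate covers the channel on to the end stop (y = -150), x from -38 to 38 mm (22 beside the eccentric); its top is 34 mm above the bed, its bushes 39. A 12 mm sight slot runs along its middle.
- stop_face (a point): Foot of the steel end stop's face, on the bed surface at bed y = -150 mm, mid-channel; axes as the bed. The stop is 24 mm high. The slat, 110 mm long, is home when its far end touches this face; it then lies wholly under the bush plate, its near end 38 mm inside the plate's mouth.
- slat_center (a point): Centre of the loose birch slat, 40 x 110 x 18 mm, 60 g, lying flat on the bed in the open part of the channel. Its axes are those of the bed (110 mm along y, 18 mm along z). Its near end, where the stick pushes, is 55 mm to +y of this point.
- stick_grip (a point): Grip point of the loose wooden push stick, 140 g, 22 mm thick (y), standing upright on its sole on the bench: mid-thickness, 42 mm above the sole's underside. x towards the nose, z up. The handle reaches from 53 mm behind to 35 ahead of the point and 20 above it; the flat sole, 12 mm high, runs from 55 mm behind to 185 ahead, where its blunt nose ends.
- cam_grip (a point): Grip point on the eccentric's black bar knob: on the turning axis, 53 mm above the bed, at bed x = 48, y = -75 mm. z is the axis (square to the bed). The bar is 13 mm wide, 38 to 65 mm above the bed, and reaches 25 mm one side of the axis, 34 mm on the other, pointed side, which lies over the lobe: along (1, 1, 0) of this frame, which turns with the knob (at joint 0 it equals the bed's).
- cam (a joint): Angle of the eccentric, rad, 0 (open) to 2.1, anticlockwise seen facing the bed. Steel disc of radius 24 mm, 8 mm off its axis, 3 to 17 mm above the bed. Starts between 0 and 0.6. It first touches a slat lying against the lower fence at about 1.31, and squeezes about 0.7 mm more per 0.1 rad; 0.15 to 0.3 rad past touching is firm. Stays where it is left (about 0.05 N m of friction).
- mallet: Rubber mallet lying on the bench, 275 mm long; leave alone.
- glue: Standing glue bottle, 66 mm diameter, 196 mm tall, behind the jig; leave alone.
- tape: Tape measure 72 x 40 x 62 mm, in front of the jig; leave alone.
- square: Try square lying flat, stock 115 x 22 x 16 mm and blade 160 mm, in front of the jig; leave alone.
- offcut: Wood offcut 85 x 42 x 18 mm, behind the jig; leave alone.
- nailer: Brad nailer lying on its side, about 280 x 200 x 65 mm; leave alone.

How it is judged:
By the outcome, as a careful person would: the job done as asked, in the order asked, and still so for the second after the job is handed in, with the robot touching nothing.
It also fails if it takes over 67 s, if anything falls off the work surface, if the arm or the gripper's body presses on something with over 40 N, if the wrist force passes 120 N, or if a joint passes its speed limit or range.

ROBOT

A 7-joint arm with a two-finger parallel gripper is mounted at the origin on the work surface. World frame = base frame: x ahead of the robot, y to its left, z up, the work surface at z = 0. Lengths are in mm, angles in rad, forces in N, time in s.
With the tool pointing down it reaches from about 425 to 875 mm from the base axis. Payload 4.7 kg.
Tool frame: the origin (TCP) lies at the very end of the fingers, on their centre line; the grasp point (between the pads) lies 19 mm behind it; z points along the fingers, y is the line along which they close (so a half turn about z gives the same grasp; the last joint's range is limited). The gripper opens to 87 mm and grips with 3 to 60 N. Pads are 19 mm wide; open, the fingers measure 117 mm over their backs; the gripper's body (75 mm by 190 mm) begins 51 mm behind the grasp point.
Start: joints at [1.176, 0.321, -0.07, 1.45, 0.023, 1.371, -0.057], TCP at [258.363, -596.47, 197.587] pointing down, gripper open.
Joint ranges: [-2.86, 2.86], [-0.3, 2.09], [-1.38, 1.24], [0.06, 2.45], [-1.56, 4.7], [0.09, 2.05], [-2.69, 2.69]. Speed limits (rad/s): [2.57, 2.57, 3.14, 3.14, 3.14, 3.14, 3.14].

INTERFACE

Orientations are given as a unit quaternion [w, x, y, z].
In Python, from workcell import status, cams, order gives the robot as it stands.
- The arm moves only by the shell command python3 -m creep 'ROWS' [FORCE]. ROWS is JSON, one flat list of numbers, 7 for each row, row after row: the closure, from -1 (fully open) to 1 (shut), then the shift along the tool's x, y, z in mm, then the turn, a rotation vector about the tool's x, y, z in degrees. A call has 1 to 12 rows; each row shifts and turns the commanded pose from where the row before left it, along the tool's axes as they then stand; what a row does not reach is not made up. A row lasts 1/10 s, in which the tool goes at most 50 mm and 8.59 degrees, less where a joint would pass 70% of its speed; a pose out of reach is approached as far as the arm can. A call with a gripper value outside its range is refused whole. The fingers move at their own pace and stop on an object; FORCE is the grip in N (left out, the last holds). Time passes only in rows, so rows that do not move let the fingers close. It gives the time, the measured TCP pose, the force, the opening and the grip force at its end, in the units of the state.
- status.sense(): the state, without advancing time (a new reading comes with each control period).
- cams.read_camera(name): name is "scene" or "side" or "wrist"; returns a dict with "img" (480x640x3 uint8, red, green, blue), "range_z" (480x640 float32, mm along the optical axis (not along the pixel's ray), 0 where there is no reading), "fx", "fy", "cx", "cy" (pixels), "D" ([k1, k2, p1, p2, k3] as OpenCV has them; the pictures are not rectified), "world_to_cam" (4x4, takes a point from world to camera coordinates); the wrist camera has in their place "tool_from_camera" (4x4, takes a point from camera to tool coordinates, whose origin is the TCP and whose axes are the flange's). Camera axes: x right, y up, looking along -z (the intrinsics and any distortion apply to the point x, -y, -z); pixel columns grow to the right and rows downward; lengths in mm; the calibration is good to about 2 mm. A picture is of the moment at which its call begins: read the wrist's pose just before it.
- order.finish_job(): hands the job in; it is judged then, once.
The state is a dict: "t": time; "joint_positions": joint angles; "qvel": joint speeds; "joint_torque": joint torques, N m; "tool_pos": TCP position; "eef_rot": TCP orientation; "wrist_force": force on the tool from outside, world axes, zero at the start; "moment": the same for the moment, N m; "gripper_width": opening from 0.0 (shut) to 1.0 (fully open); "grasp_force": force on a finger pad.
Only numpy, scipy, OpenCV 4.12 (cv2) and the standard library are available. Lean on these libraries where they do the work, as an engineer would, in place of code of your own. Each camera call takes 0.05 s, during which the arm holds its last target. There are 200 camera calls.

## Working session

There is one attempt and no reset: what is moved stays moved. The work goes in short steps, Python scripts to look and compute and a shell command to move; the robot and the scene stay as the last step left them, time stands still between calls to the robot, and variables do not carry over. Pictures are saved under pics/ and viewed, at most 14 in all, crops included, and the job is handed in when it is done.

```bash
ls; mkdir -p pics; cat > h.py <<'E'
import numpy as np, cv2
from workcell import status, cams, order
from scipy.spatial.transform import Rotation as R
def tool():
    s=status.sense(); q=s["eef_rot"]; T=np.eye(4)
    T[:3,:3]=R.from_quat([q[1],q[2],q[3],q[0]]).as_matrix(); T[:3,3]=s["tool_pos"]; return T,s
def shot(n):
    T,s=tool(); c=cams.read_camera(n)
    W=T@c["tool_from_camera"] if n=="wrist" else np.linalg.inv(c["world_to_cam"])
    c["W"]=W; return c
def rays(c,uv):
    K=np.array([[c["fx"],0,c["cx"]],[0,c["fy"],c["cy"]],[0,0,1.]])
    p=cv2.undistortPoints(np.array(uv,float).reshape(-1,1,2),K,np.array(c["D"],float)).reshape(-1,2)
    return np.c_[p[:,0],-p[:,1],-np.ones(len(p))]
def pts(c,uv):
    "3D by depth"
    uv=np.array(uv).reshape(-1,2); d=rays(c,uv); z=c["range_z"][uv[:,1].astype(int),uv[:,0].astype(int)]
    return (d*z[:,None])@c["W"][:3,:3].T+c["W"][:3,3], z>0
def cloud(c):
    v,u=np.mgrid[0:480,0:640]; P,ok=pts(c,np.c_[u.ravel(),v.ravel()])
    return P.reshape(480,640,3),ok.reshape(480,640)
def plane(c,uv,z):
    d=rays(c,uv)@c["W"][:3,:3].T; o=c["W"][:3,3]
    return o+d*((z-o[2])/d[:,2])[:,None]
def save(c,f): cv2.imwrite("pics/"+f,cv2.cvtColor(c["img"],cv2.COLOR_RGB2BGR))
E
python3 - <<'E'
from h import *
import pickle
for n in("scene","side"):
    c=shot(n); save(c,n+"0.png"); pickle.dump(c,open(n+".pkl","wb")); print(n,c["W"].round(2),c["D"],(c["range_z"]>0).mean())
T,s=tool();print(T.round(3),s["t"])
E
```

```text
pics
scene [[-5.90000e-01 -5.70000e-01  5.70000e-01  1.33057e+03]
 [ 8.10000e-01 -4.20000e-01  4.20000e-01  5.22290e+02]
 [ 0.00000e+00  7.10000e-01  7.00000e-01  1.06331e+03]
 [ 0.00000e+00  0.00000e+00  0.00000e+00  1.00000e+00]] [-0.00152073  0.          0.          0.          0.        ] 0.99162109375
side [[-8.80000e-01  2.70000e-01 -4.00000e-01  2.11400e+01]
 [-4.80000e-01 -4.50000e-01  7.50000e-01  1.04043e+03]
 [ 2.00000e-02  8.50000e-01  5.20000e-01  8.88000e+02]
 [ 0.00000e+00  0.00000e+00  0.00000e+00  1.00000e+00]] [-0.09354819  0.          0.          0.          0.        ] 0.9963118489583334
[[ 9.18000e-01  3.97000e-01 -1.00000e-03  2.58113e+02]
 [ 3.97000e-01 -9.18000e-01  2.00000e-03 -5.95970e+02]
 [-0.00000e+00 -2.00000e-03 -1.00000e+00  1.96590e+02]
 [ 0.00000e+00  0.00000e+00  0.00000e+00  1.00000e+00]] 0.1
```

View pics/scene0.png

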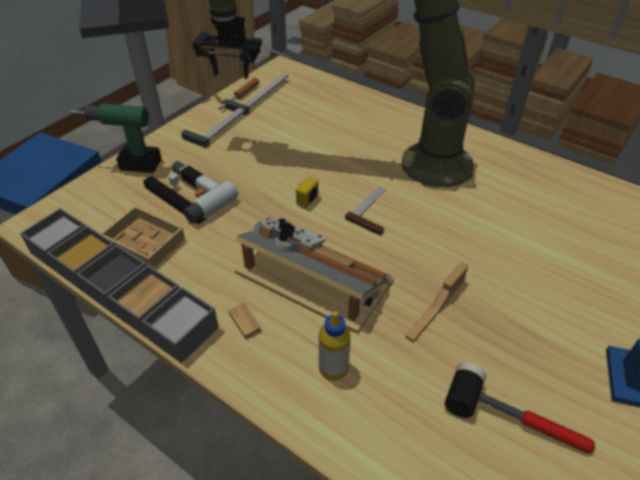

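View pics/side0.png

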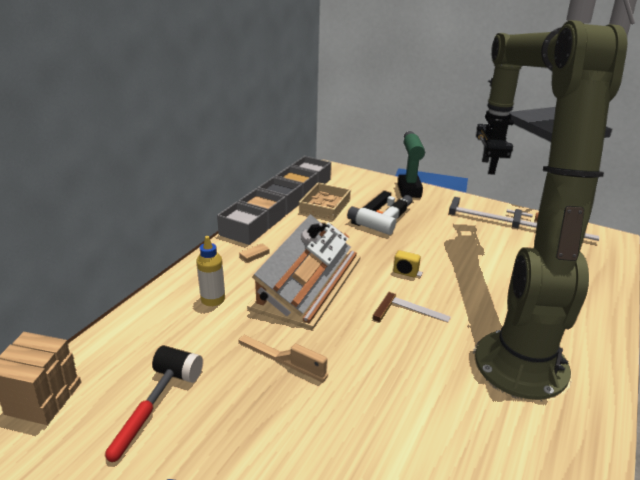

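The scene view shows the jig at (315,265), the stick at (440,300) and the tape and square in front of the jig. In the side view the jig is at (305,265), and the stick's handle is at (308,360) with its nose at (243,341).

```bash
python3 - <<'E'
from h import *
import pickle
c=pickle.load(open("side.pkl","rb")); s=pickle.load(open("scene.pkl","rb"))
P,_=pts(c,[[308,352],[243,341],[300,265],[315,318],[352,250],[320,222],[408,264],[383,307],[210,290],[255,252],[176,363],[370,220]]);print(P.round(0))
P,_=pts(s,[[458,272],[412,335],[290,235]]);print(P.round(0))
im=cv2.resize(c["img"][200:400,220:420],None,fx=3,fy=3,interpolation=cv2.INTER_CUBIC)
cv2.imwrite("pics/sidecrop.png",im[:,:,::-1])
E
```

```text
[[ 431.  270.   64.]
 [ 611.  265.   11.]
 [ 602.    4.   82.]
 [ 500.  106.   14.]
 [ 560. -249.    4.]
 [ 651. -203.  100.]
 [ 367. -208.   42.]
 [ 364.  -18.   18.]
 [ 766.  188.   55.]
 [ 797.  -67.   21.]
 [ 665.  438.   58.]
 [ 563. -390.   42.]]
[[426. 270.  63.]
 [619. 259.  16.]
 [627. -81. 143.]]
```

View pics/sidecrop.png

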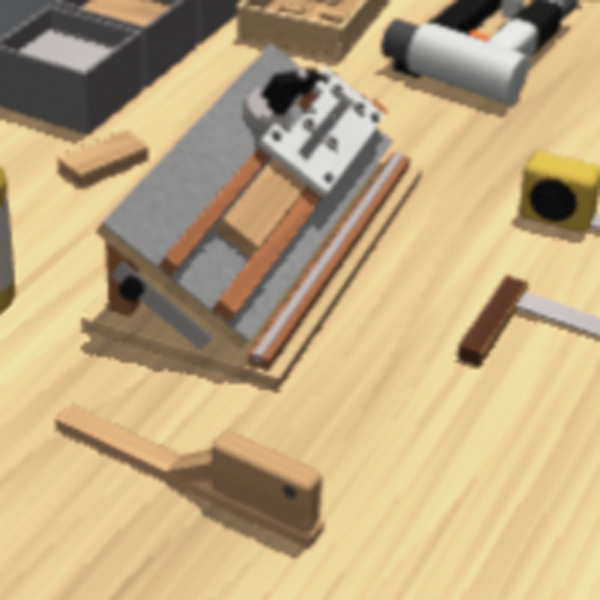

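The crop shows the fences (reddish), the slat, the bush plate, and the knob at crop (285,90). The stick is standing with its nose towards +x. Next I'll fit the bed frame.

```bash
cat > fit.py <<'E'
from h import *
import pickle
def fit(c):
    P,ok=cloud(c); hsv=cv2.cvtColor(c["img"],cv2.COLOR_RGB2HSV)
    box=ok&(P[...,0]>470)&(P[...,0]<740)&(P[...,1]>-280)&(P[...,1]<220)&(P[...,2]>30)&(P[...,2]<180)
    g=box&(hsv[...,1]<50)&(hsv[...,2]<150)
    Q=P[g]
    best=None; rng=np.random.default_rng(0)
    for _ in range(500):
        a=Q[rng.choice(len(Q),3,False)]; n=np.cross(a[1]-a[0],a[2]-a[0]); n/=np.linalg.norm(n)+1e-9
        if n[2]<0:n=-n
        if abs(n[2]-.866)>.06: continue
        i=abs((Q-a[0])@n)<2
        if best is None or i.sum()>best.sum(): best=i
    m=Q[best].mean(0); n=np.linalg.svd(Q[best]-m)[2][2]; n*=np.sign(n[2])
    return P,ok,hsv,box,m,n,best.sum()
if __name__=="__main__":
  for nm in("side","scene"):
    c=pickle.load(open(nm+".pkl","rb")); P,ok,hsv,box,m,n,k=fit(c)
    print(nm,m,n,k,"tilt",np.degrees(np.arccos(n[2])),"yaw",np.degrees(np.arctan2(-n[1],-n[0])))
    y=np.cross([0,0,1],[-n[0],-n[1],0]); y/=np.linalg.norm(y)
    red=box&(hsv[...,1]>110)&((hsv[...,0]<13)); h=(P-m)@n
    sel=red&(h>10)&(h<19); Q=P[sel]; x=np.cross(y,n); B=np.c_[(Q-m)@x,(Q-m)@y]; print(len(Q))
    print(np.histogram(B[:,0],bins=np.arange(-90,90,5)))
    print("z0 point: plane x at z=72",(72-m[2])/x[2])
    for lo,hi in[(-60,-20),(-20,60)]:
        pass
    np.save(nm+"_red.npy",np.c_[B,h[sel]])
    # stick
    st=ok&(P[...,0]>350)&(P[...,0]<660)&(P[...,1]>220)&(P[...,1]<320)&(P[...,2]>6)&(P[...,2]<80)
    S=P[st]; top=S[S[:,2]>55]; sole=S[(S[:,2]>7)&(S[:,2]<14)&(S[:,0]>500)]
    print("top",cv2.minAreaRect(top[:,:2].astype(np.float32)),np.percentile(top,[2,98],0).round(1).tolist(),np.percentile(S[:,2],99))
    print("nose",cv2.minAreaRect(sole[:,:2].astype(np.float32)),np.percentile(sole,[1,99],0).round(1).tolist())
E
python3 fit.py
```

```text
side [606.15693396  14.25750323  86.22502603] [-0.49791541 -0.04227712  0.86619449] 1606 tilt 29.980618617777303 yaw 4.853242666668926
517
(array([ 0,  0,  0,  0,  0, 71, 93, 87, 40,  0,  0,  0,  0,  0,  0,  0,  0,
       53, 93, 80,  0,  0,  0,  0,  0,  0,  0,  0,  0,  0,  0,  0,  0,  0,
        0]), array([-90, -85, -80, -75, -70, -65, -60, -55, -50, -45, -40, -35, -30,
       -25, -20, -15, -10,  -5,   0,   5,  10,  15,  20,  25,  30,  35,
        40,  45,  50,  55,  60,  65,  70,  75,  80,  85]))
z0 point: plane x at z=72 -28.466732327674187
top ((429.2896728515625, 268.7776184082031), (24.305686950683594, 88.1641616821289), 85.45221710205078) [[387.3, 257.4, 55.5], [469.6, 281.4, 65.0]] 64.41782846176677
nose ((562.5916748046875, 260.43121337890625), (25.67913055419922, 125.69834899902344), 85.84598541259766) [[502.3, 247.5, 7.2], [622.9, 275.4, 13.9]]
scene [640.91978663 -20.13036627 103.26102997] [-0.49982383 -0.04060488  0.86517477] 1403 tilt 30.09733247853502 yaw 4.64441753129802
76
(array([ 0,  3,  2,  0,  0,  0,  0,  0,  0,  0,  3, 14, 31, 23,  0,  0,  0,
        0,  0,  0,  0,  0,  0,  0,  0,  0,  0,  0,  0,  0,  0,  0,  0,  0,
        0]), array([-90, -85, -80, -75, -70, -65, -60, -55, -50, -45, -40, -35, -30,
       -25, -20, -15, -10,  -5,   0,   5,  10,  15,  20,  25,  30,  35,
        40,  45,  50,  55,  60,  65,  70,  75,  80,  85]))
z0 point: plane x at z=72 -62.33872700624643
top ((431.3795166015625, 268.447509765625), (22.49650001525879, 90.2489242553711), 86.74237823486328) [[390.3, 257.4, 55.4], [475.2, 279.3, 65.5]] 64.75381120710334
nose ((564.9255981445312, 259.7411804199219), (24.117095947265625, 124.02197265625), 86.5860595703125) [[507.0, 246.6, 7.4], [625.8, 273.1, 14.0]]
```

```bash
python3 - <<'E'
from fit import *
yaw=np.radians(4.75);t=np.radians(30)
ex=np.array([np.cos(yaw)*np.cos(t),np.sin(yaw)*np.cos(t),np.sin(t)]);ey=np.array([-np.sin(yaw),np.cos(yaw),0]);ez=np.cross(ex,ey)
for nm in("side","scene"):
    c=pickle.load(open(nm+".pkl","rb")); P,ok,hsv,box,m,n,k=fit(c)
    o=m+ex*(72-m[2])/ex[2]
    B=(P-o)@np.array([ex,ey,ez]).T
    b=ok&(abs(B[...,2])<2)&(B[...,0]>30)&(B[...,0]<75)&(abs(B[...,1])<260)
    print(nm,"o",o,"bed y",np.percentile(B[b][:,1],[0.5,99.5]))
    b=ok&(abs(B[...,2])<2)&(abs(B[...,1])<300)&(abs(B[...,0])<120); print("bed x",np.percentile(B[b][:,0],[.5,99.5]),"y",np.percentile(B[b][:,1],[.5,99.5]))
    b=ok&(abs(B[...,2]-34)<2.5)&(abs(B[...,0])<45)&(abs(B[...,1])<250)&(hsv[...,1]<60); print("plate y",np.percentile(B[b][:,1],[1,99]),"x",np.percentile(B[b][:,0],[1,99]))
    b=ok&(abs(B[...,2]-15)<3)&(abs(B[...,0])<50)&(B[...,1]>-20)&(abs(B[...,1])<250)&(hsv[...,1]>110)&(hsv[...,0]<13); print("fence y",np.percentile(B[b][:,1],[1,99]),np.histogram(B[b][:,0],np.arange(-45,50,5)))
    b=ok&(abs(B[...,2]-18)<2.)&(abs(B[...,0])<22)&(B[...,1]>-20)&(abs(B[...,1])<250);print("slat",np.percentile(B[b],[1,99],0).round(1).tolist())
    b=ok&(B[...,2]>58)&(B[...,2]<69)&(abs(B[...,0]-48)<45)&(abs(B[...,1])<250)&(hsv[...,2]<70);q=B[b];r=cv2.minAreaRect(q[:,:2].astype(np.float32))if len(q)>4 else 0;print("knob",len(q),r)
E
```

```text
side o [581.60308689  12.21723587  72.        ] bed y [-215.50082451  127.21419233]
bed x [-91.16262657  97.43897617] y [-215.12427207  269.58871328]
plate y [-196.65001407  -46.91582904] x [-35.67696111  40.20781232]
fence y [-18.08383162 125.59664144] (array([ 0,  6, 65, 63, 66, 11,  0,  0,  0,  0,  0,  0,  0,  0, 62, 67, 36,
        0]), array([-45, -40, -35, -30, -25, -20, -15, -10,  -5,   0,   5,  10,  15,
        20,  25,  30,  35,  40,  45]))
slat [[-21.8, -19.5, 16.1], [21.1, 102.7, 19.9]]
knob 52 ((51.95274353027344, -114.71150207519531), (58.997825622558594, 12.000686645507812), 64.82655334472656)
scene o [586.96005768 -24.61407398  72.        ] bed y [-179.75487072  163.49357082]
bed x [-81.90123432 100.51802837] y [-179.80119047  292.59026907]
plate y [-159.50866819  -11.31128211] x [-38.38857872  42.06204897]
fence y [-15.66645609 160.49571919] (array([ 0,  0,  0,  0,  1,  1,  0,  0,  0,  0,  0,  0,  0,  2,  6, 15, 14,
        3]), array([-45, -40, -35, -30, -25, -20, -15, -10,  -5,   0,   5,  10,  15,
        20,  25,  30,  35,  40,  45]))
slat [[-20.5, -17.6, 16.1], [21.8, 127.5, 19.8]]
knob 59 ((55.5317497253418, -81.0469970703125), (56.96562957763672, 11.466899871826172), 67.15884399414062)
```

```bash
python3 -m creep '[-1,0,0,-40,0,0,0, -1,36,-28,-7,0,0,0, -1,36,-28,-7,0,0,-8, -1,30,-33,-7,0,0,-8, -1,25,-37,-7,0,0,-8, -1,20,-40,-7,0,0,-8, -1,14,-43,-7,0,0,-8, -1,8,-45,0,0,0,-8, -1,1,-46,0,0,0,-8, -1,-5,-46,0,0,0,-8, -1,-5,-46,0,0,0,-8]'
python3 - <<'E'
from h import *
T,s=tool();print(T.round(3),s["joint_positions"],s["t"])
E
```

```text
t: 1.2
tool_pos: [127.8, -333.3, 273.3]
eef_rot: [-0.02, 0.694, 0.719, 0.006]
wrist_force: [-0.7, -1.3, -0.3]
gripper_width: 0.998
grasp_force: 0.0
[[-3.50000e-02  9.99000e-01 -2.00000e-02  1.27844e+02]
 [ 9.99000e-01  3.60000e-02  3.70000e-02 -3.33286e+02]
 [ 3.70000e-02 -1.80000e-02 -9.99000e-01  2.73345e+02]
 [ 0.00000e+00  0.00000e+00  0.00000e+00  1.00000e+00]] [ 1.37283922 -0.30060975 -0.19001565  1.92533428 -0.05127469  1.55307443
  1.22994104] 1.2
```

```bash
cat >> h.py <<'E'
def rel(p,xax,zax):
    "shift in the current tool axes (mm) and then turn (deg) to reach tool pose"
    T,s=tool(); x=np.array(xax,float); z=np.array(zax,float); z/=np.linalg.norm(z); x-=z*(x@z); x/=np.linalg.norm(x)
    M=np.c_[x,np.cross(z,x),z]; A=T[:3,:3]
    print("t",s["t"],"pos",T[:3,3].round(1),"F",np.round(s["wrist_force"],1),"w",round(s["gripper_width"],3),"g",round(s["grasp_force"],1),"q",np.round(s["joint_positions"],2).tolist())
    print("shift",(A.T@(np.array(p)-T[:3,3])).round(1),"turn",np.degrees(R.from_matrix(A.T@M).as_rotvec()).round(2),"shift after turn",(M.T@(np.array(p)-T[:3,3])).round(1))
YAW=np.radians(4.75);TI=np.radians(30)
EX=np.array([np.cos(YAW)*np.cos(TI),np.sin(YAW)*np.cos(TI),np.sin(TI)]);EY=np.array([-np.sin(YAW),np.cos(YAW),0]);EZ=np.cross(EX,EY)
O=np.array([587,-32.3,72.5])
def bed(x,y,z): return O+EX*x+EY*y+EZ*z
def deg(a): return np.array([np.cos(np.radians(a)),np.sin(np.radians(a)),0])
E
python3 -m creep '[-1,0,40,0,0,0,0, -1,20,40,0,0,0,0, -1,29,40,0,0,0,0, -1,29,40,0,0,0,0, -1,29,40,0,0,0,0, -1,29,40,0,0,0,0, -1,29,40,0,0,0,0, -1,29,40,0,0,0,0, -1,29,30,0,0,0,0, -1,40,0,0,0,0,0, -1,40,0,0,0,0,0, -1,40,0,0,0,0,0]'
python3 - <<'E'
from h import *
rel([439,268,230],deg(176.4),[0,0,-1])
E
```

```text
t: 2.4
tool_pos: [467.5, 19.7, 280.1]
eef_rot: [-0.019, 0.697, 0.717, 0.006]
wrist_force: [0.5, 0.7, 0.8]
gripper_width: 0.997
grasp_force: 0.0
t 2.4 pos [467.5  19.7 280.1] F [0.5 0.7 0.8] w 0.997 g 0.0 q [0.96, -0.09, -0.95, 1.71, -0.11, 1.51, 0.05]
shift [247.  -20.7  59.4] turn [  0.68  -2.43 -84.81] shift after turn [ 44.1 246.   50.1]
```

```bash
python3 -m creep '[-1,41,-3,0,0,0,-8.4, -1,40,3,0,0,-0.3,-8.4, -1,40,9,5,0,-0.3,-8.4, -1,37,14,5,0,-0.3,-8.4, -1,35,20,5,0,-0.3,-8.4, -1,30,25,5,0,-0.3,-8.4, -1,0,0,10,0,-0.3,-8.4, -1,0,0,10,0,-0.3,-8.4, -1,0,0,0,0,0,-8.4, -1,0,0,0,0,0,-8.4]'
python3 - <<'E'
from h import *
rel([439,268,230],deg(176.4),[0,0,-1])
E
```

```text
t: 3.4
tool_pos: [444.3, 258.5, 246.6]
eef_rot: [0.001, 0.035, 0.999, 0.004]
wrist_force: [-0.1, 0.1, -0.3]
gripper_width: 1.0
grasp_force: 0.0
t 3.4 pos [444.3 258.5 246.6] F [-0.1  0.1 -0.3] w 1.0 g 0.0 q [0.67, 0.13, -1.31, 1.68, 0.12, 1.42, 0.84]
shift [ 6.   9.  16.6] turn [ 0.42  0.13 -0.45] shift after turn [ 5.9  9.2 16.6]
```

```bash
python3 -m creep '[-1,6,9,16,0,0,-0.5, -1,0,0,0,0,0,0]'
python3 - <<'E'
from h import *
rel([439,268,230],deg(176.4),[0,0,-1])
c=shot("wrist"); save(c,"w1.png")
P,ok=cloud(c)
st=ok&(P[...,0]>350)&(P[...,0]<660)&(P[...,1]>220)&(P[...,1]<320)
top=P[st&(P[...,2]>57)&(P[...,2]<68)]; r=cv2.minAreaRect(top[:,:2].astype(np.float32));print(r,np.median(top[:,2]),len(top),np.percentile(top,[1,99],0).round(1).tolist())
so=P[st&(P[...,2]>8)&(P[...,2]<15)&(P[...,0]>500)]; print(cv2.minAreaRect(so[:,:2].astype(np.float32)) if len(so)>5 else 0)
E
```

```text
t: 3.6
tool_pos: [437.8, 268.5, 229.7]
eef_rot: [0.0, 0.033, 0.999, 0.003]
wrist_force: [-0.3, -0.7, 0.1]
gripper_width: 0.997
grasp_force: 0.0
t 3.6 pos [437.8 268.5 229.7] F [-0.3 -0.7  0.1] w 0.997 g 0.0 q [0.63, 0.14, -1.31, 1.71, 0.14, 1.39, 0.8]
shift [-1.2 -0.4 -0.3] turn [ 0.39  0.03 -0.22] shift after turn [-1.2 -0.4 -0.3]
((431.08428955078125, 266.5318603515625), (21.418296813964844, 87.62357330322266), 87.33829498291016) 61.78713591946399 1565 [[388.3, 255.2, 57.6], [472.9, 277.6, 63.8]]
((563.0530395507812, 258.6725158691406), (20.579313278198242, 104.2907943725586), 85.70048522949219)
```

View pics/w1.png

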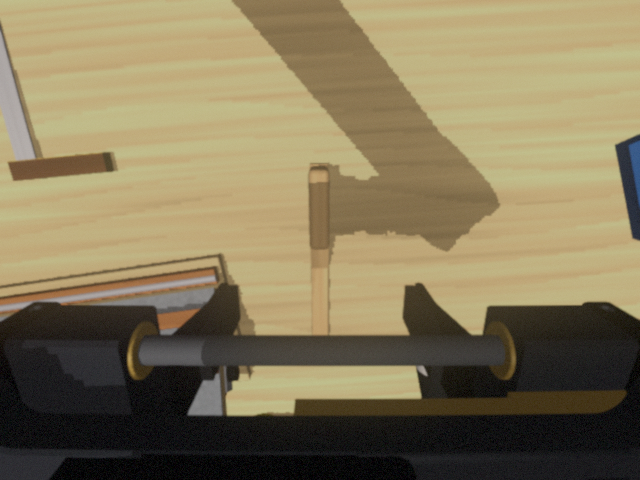

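The wrist view shows the stick handle centred between the fingers, at (319,210), with its sole running down to (320,330). The grip pose is confirmed, so I'll descend and close.

```bash
python3 -m creep '[-1,-2,-2,40,0,0,0, -1,0,0,45,0,0,0, -1,0,0,45,0,0,0, -1,0,0,40,0,0,0, -1,0,0,25,0,0,0, -1,0,0,11,0,0,0, -1,0,0,0,0,0,0, 1,0,0,0,0,0,0, 1,0,0,0,0,0,0, 1,0,0,0,0,0,0, 1,0,0,0,0,0,0, 1,0,0,0,0,0,0]' 35
python3 - <<'E'
from h import *
rel(bed(-1,330,110),EY,-EZ)
E
```

```text
t: 4.85
tool_pos: [442.8, 267.6, 25.8]
eef_rot: [0.002, 0.034, 0.999, 0.004]
wrist_force: [-0.1, -0.2, -0.1]
gripper_width: 0.629
grasp_force: 0.0
t 4.85 pos [442.8 267.6  25.8] F [-0.1 -0.2 -0.1] w 0.629 g 0.0 q [0.38, 0.41, -1.12, 1.95, 0.43, 1.04, 0.57]
shift [ -60.    29.6 -141. ] turn [-24.2  -21.35  79.24] shift after turn [ 19.2 125.3 -91. ]
```

```bash
python3 -m creep '[1,0,0,0,0,0,0, 1,0,0,0,0,0,0, 1,0,0,0,0,0,0, 1,0,0,0,0,0,0, 1,0,0,0,0,0,0, 1,0,0,0,0,0,0]'; python3 -m creep '[1,0,0,-20,0,0,0, 1,0,0,-40,0,0,0, 1,0,0,-40,0,0,0, 1,0,0,-40,0,0,0, 1,0,0,-20,0,0,0, 1,0,0,0,0,0,0]'
python3 - <<'E'
from h import *
rel(bed(-1,330,110),EY,-EZ)
E
```

```text
t: 5.45
tool_pos: [442.4, 267.6, 25.3]
eef_rot: [0.002, 0.034, 0.999, 0.004]
wrist_force: [1.0, 0.7, -1.0]
gripper_width: 0.249
grasp_force: 35.0
t: 6.05
tool_pos: [443.4, 267.5, 188.1]
eef_rot: [0.005, 0.034, 0.999, 0.004]
wrist_force: [0.7, 0.1, -2.1]
gripper_width: 0.246
grasp_force: 35.0
t 6.05 pos [443.4 267.5 188.1] F [ 0.7  0.1 -2.1] w 0.246 g 35.0 q [0.59, 0.19, -1.29, 1.77, 0.19, 1.31, 0.76]
shift [-58.6  28.4  21.6] turn [-23.96 -21.2   79.26] shift after turn [19.4 43.7 49.2]
```

```bash
python3 -m creep '[1,0,0,0,0,0,8.2, 1,0,0,0,0,0,8.2, 1,0,0,0,0,0,8.2, 1,0,0,0,0,0,8.2, 1,0,0,0,0,0,8.2, 1,0,0,0,0,0,8.2, 1,0,0,0,0,0,8.2, 1,0,0,0,0,0,8.2, 1,0,0,0,0,0,8.2, 1,0,0,0,0,0,8.2, 1,0,0,0,0,0,0]'
python3 - <<'E'
from h import *
rel(bed(-1,330,110),EY,-EZ)
E
```

```text
t: 7.15
tool_pos: [440.9, 265.8, 183.8]
eef_rot: [-0.002, 0.682, 0.732, 0.003]
wrist_force: [0.6, -0.6, -1.2]
gripper_width: 0.25
grasp_force: 35.0
t 7.15 pos [440.9 265.8 183.8] F [ 0.6 -0.6 -1.2] w 0.25 g 35.0 q [0.42, 0.13, -1.07, 1.78, 0.11, 1.3, -0.61]
shift [21.5 64.7 16.8] turn [-29.86  -0.18  -0.77] shift after turn [20.8 48.  46.8]
```

```bash
python3 -m creep '[1,5,0,0,-7.5,0,0, 1,5,0,0,-7.5,0,0, 1,5,10,0,-7.5,0,-0.4, 1,6,10,0,-7.4,0,-0.4, 1,0,10,15,0,0,0, 1,0,10,15,0,0,0, 1,0,8,17,0,0,0, 1,0,0,0,0,0,0]'
python3 - <<'E'
from h import *
rel(bed(-1,330,60),EY,-EZ)
for nm in("side",):
    c=shot(nm); save(c,nm+"1.png"); cv2.imwrite("pics/sc1.png",cv2.resize(c["img"][200:400,220:440],None,fx=3,fy=3,interpolation=cv2.INTER_CUBIC)[...,::-1])
    P,ok=cloud(c); B=(P-O)@np.array([EX,EY,EZ]).T; hsv=cv2.cvtColor(c["img"],cv2.COLOR_RGB2HSV)
    for k in range(20,170,8):
        b=ok&(abs(B[...,1]-k)<4)&(abs(B[...,0])<15); print(k,np.median(B[b][:,2]).round(1),end="; ")
E
```

```text
t: 7.95
tool_pos: [502.1, 286.9, 158.8]
eef_rot: [0.161, 0.659, 0.714, 0.172]
wrist_force: [-0.2, 0.0, -1.6]
gripper_width: 0.246
grasp_force: 35.0
t 7.95 pos [502.1 286.9 158.8] F [-0.2  0.  -1.6] w 0.246 g 35.0 q [0.28, -0.13, -0.97, 2.06, 0.24, 0.78, -0.77]
shift [ 5.1  8.3 43.5] turn [-2.7   0.25 -0.05] shift after turn [ 4.9  6.2 43.9]
20 nan; 28 nan; 36 nan; 44 nan; 52 nan; 60 nan; 68 nan; 76 nan; 84 nan; 92 nan; 100 nan; 108 -1.5; 116 -0.1; 124 2.7; 132 4.0; 140 -2.1; 148 -35.3; 156 -70.6; 164 -69.6;
  return _methods._mean(a, axis=axis, dtype=dtype,
  ret = ret.dtype.type(ret / rcount)
```

View pics/sc1.png

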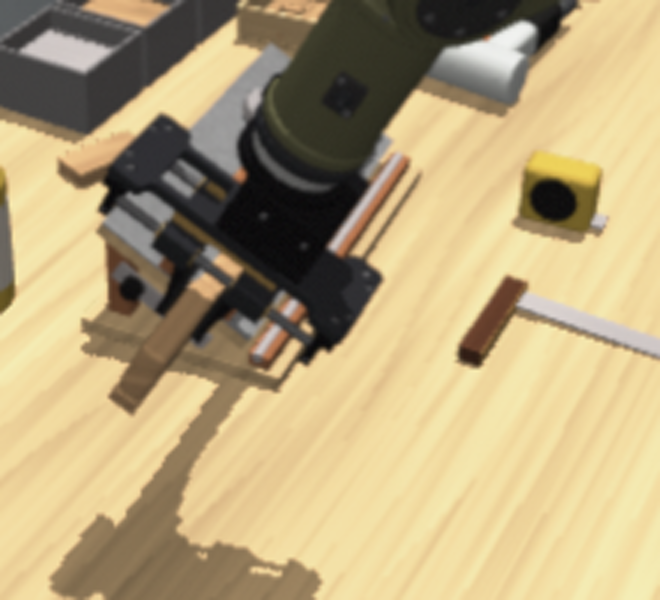

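The gripper hides the channel in this side view. I'll take the slat end from the first image instead and look at the nose with the scene camera.

```bash
python3 - <<'E'
from h import *
import pickle
M=np.array([EX,EY,EZ]).T
c=pickle.load(open("side.pkl","rb"));P,ok=cloud(c);B=(P-O)@M
for k in range(0,130,6):
    b=ok&(abs(B[...,1]-k)<3)&(abs(B[...,0])<12); print(k,np.median(B[b][:,2]).round(1),end="; ")
print()
c=shot("scene");P,ok=cloud(c);B=(P-O)@M
s=ok&(abs(B[...,0])<40)&(B[...,2]>28)&(B[...,2]<75)&(B[...,1]>100)&(B[...,1]<240)
Q=B[s]; print(len(Q),np.percentile(Q,[1,50,99],0).round(1).tolist())
for k in range(130,250,10):
    q=Q[abs(Q[:,1]-k)<5]; print(k,len(q),np.percentile(q,[5,50,95],0)[:,[0,2]].round(0).tolist() if len(q) else '')
cv2.imwrite("pics/sc2.png",cv2.resize(c["img"][190:340,220:420],None,fx=4,fy=4,interpolation=cv2.INTER_CUBIC)[...,::-1])
E
```

```text
0 19.1; 6 17.7; 12 17.4; 18 18.0; 24 19.2; 30 18.1; 36 18.8; 42 18.6; 48 17.5; 54 18.1; 60 18.3; 66 18.6; 72 19.4; 78 19.4; 84 18.9; 90 11.3; 96 1.0; 102 0.3; 108 -0.3; 114 0.5; 120 -1.9; 126 -1.2; Traceback (most recent call last):
  File "<stdin>", line 10, in <module>
    return _quantile_unchecked(
        a, q, axis, out, overwrite_input, method, keepdims, weights)
    return _ureduce(a,
                    func=_quantile_ureduce_func,
    ...<5 lines>...
                    overwrite_input=overwrite_input,
                    method=method)
    r = func(a, **kwargs)
    result = _quantile(arr,
                       quantiles=q,
    ...<2 lines>...
                       out=out,
                       weights=wgt)
    slices_having_nans = np.isnan(arr[-1, ...])
                                  ~~~^^^^^^^^^
IndexError: index -1 is out of bounds for axis 0 with size 0
```

```bash
python3 -m creep '[1,0,0,0,-2.7,0.2,0, 1,5,6,14,0,0,0, 1,0,0,25,0,0,0, 1,0,0,5,0,0,0, 1,0,0,0,0,0,0]'
python3 - <<'E'
from h import *
rel(bed(-1,330,28),EY,-EZ)
M=np.array([EX,EY,EZ]).T
c=shot("scene");P,ok=cloud(c);B=(P-O)@M
s=ok&(abs(B[...,0])<40)&(B[...,2]>20)&(B[...,2]<75)&(B[...,1]>100)&(B[...,1]<250)
Q=B[s]; print(len(Q))
cv2.imwrite("pics/sc2.png",cv2.resize(c["img"][190:340,260:460],None,fx=4,fy=4,interpolation=cv2.INTER_CUBIC)[...,::-1])
E
```

```text
t: 8.55
tool_pos: [529.1, 294.2, 125.9]
eef_rot: [0.177, 0.655, 0.709, 0.191]
wrist_force: [-0.2, 0.4, -0.3]
gripper_width: 0.248
grasp_force: 35.0
t 8.55 pos [529.1 294.2 125.9] F [-0.2  0.4 -0.3] w 0.248 g 35.0 q [0.34, -0.0, -1.08, 2.08, 0.5, 0.69, -0.99]
shift [-0.1 -1.2 33.6] turn [ 0.19  0.1  -0.17] shift after turn [-0.1 -1.1 33.6]
340
```

View pics/sc2.png

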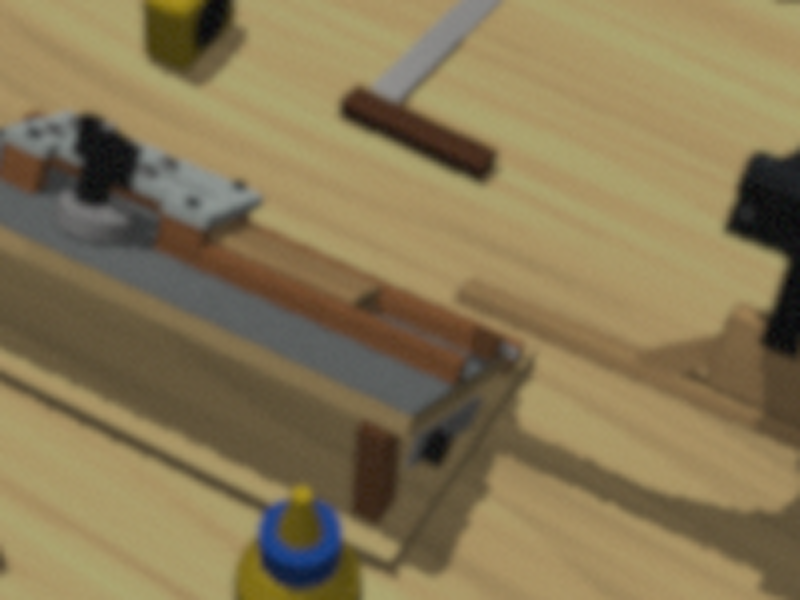

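The scene view shows the stick's nose at crop (462,290), above and near the mouth at crop (490,350). I'll measure the nose in bed coordinates before lowering.

```bash
python3 - <<'E'
from h import *
M=np.array([EX,EY,EZ]).T
c=shot("scene")
uv=[[376,263],[378,264],[385,267],[395,271],[405,276],[415,280]]
P,ok=pts(c,uv);print(((P-O)@M).round(1))
P,ok=pts(c,[[300,236]]);print(((P-O)@M).round(1))
E
```

```text
[[ 14.2 153.5  45.6]
 [  7.1 156.7  42.7]
 [  7.6 174.9  43. ]
 [ 11.9 201.1  45.4]
 [ 13.1 226.8  44.4]
 [  7.6 250.   43.2]]
[[ 23.3 -45.9  34.5]]
```

```bash
python3 -m creep '[1,0,-1,15,0,0,0, 1,0,0,12,0,0,0, 1,0,0,3,0,0,0, 1,0,0,0,0,0,0]'; python3 -m creep '[1,0,0,1,0,0,0, 1,0,0,1,0,0,0, 1,0,0,0,0,0,0]'
python3 - <<'E'
from h import *
rel(bed(-1,330,28),EY,-EZ)
M=np.array([EX,EY,EZ]).T
c=shot("scene")
P,ok=cloud(c);B=(P-O)@M
for k in range(150,250,15):
    b=ok&(abs(B[...,1]-k)<8)&(abs(B[...,0])<25)&(B[...,2]>5)&(B[...,2]<30); q=B[b]; print(k,np.percentile(q,[5,50,95],0)[:,[0,2]].round(1).tolist() if len(q) else'')
cv2.imwrite("pics/sc3.png",cv2.resize(c["img"][210:310,280:430],None,fx=5,fy=5,interpolation=cv2.INTER_CUBIC)[...,::-1])
E
```

```text
t: 9.05
tool_pos: [543.8, 296.2, 100.7]
eef_rot: [0.177, 0.655, 0.709, 0.192]
wrist_force: [-1.2, 0.2, -1.0]
gripper_width: 0.252
grasp_force: 35.0
t: 9.35
tool_pos: [545.1, 296.2, 99.2]
eef_rot: [0.177, 0.655, 0.709, 0.193]
wrist_force: [0.4, 0.9, -1.0]
gripper_width: 0.25
grasp_force: 35.0
t 9.35 pos [545.1 296.2  99.2] F [ 0.4  0.9 -1. ] w 0.25 g 35.0 q [0.3, 0.11, -1.07, 2.08, 0.69, 0.68, -1.14]
shift [-0.9 -1.7  2.4] turn [ 0.35  0.07 -0.21] shift after turn [-0.9 -1.7  2.4]
150 [[-21.9, 10.9], [4.6, 15.2], [13.2, 17.7]]
165 [[-18.8, 7.0], [8.4, 14.7], [13.5, 17.6]]
180 [[-7.1, 6.2], [9.5, 14.9], [15.1, 18.0]]
195 [[-7.3, 6.5], [9.6, 14.6], [14.6, 17.6]]
210 [[-7.4, 6.2], [10.0, 15.2], [14.2, 18.3]]
225 [[-7.8, 7.4], [9.1, 15.9], [13.8, 18.0]]
240 [[-5.2, 7.2], [9.7, 15.5], [14.2, 18.0]]
```

View pics/sc3.png

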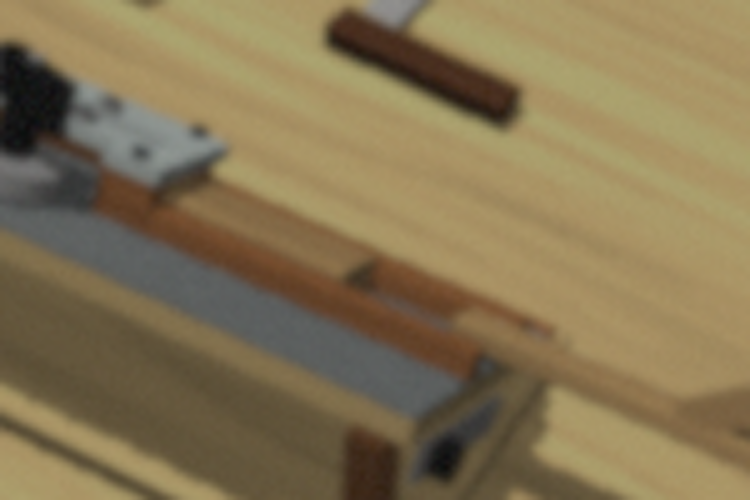

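The nose sits in the channel mouth, at crop (460,320), behind the slat's near end at crop (360,270). Now I'll push along tool -x.

```bash
python3 -m creep '[1,-8,-1,1,0,0,0, 1,-12,0,0.5,0,0,0, 1,-12,0,0,0,0,0, 1,-10,0,0,0,0,0, 1,-8,0,0,0,0,0, 1,-8,0,0,0,0,0, 1,-10,0,0,0,0,0, 1,-12,0,0,0,0,0, 1,-12,0,0,0,0,0, 1,-12,0,0,0,0,0, 1,-12,0,0,0,0,0, 1,0,0,0,0,0,0]' 45
python3 - <<'E'
from h import *
rel(bed(-1,145,28),EY,-EZ)
E
```

```text
t: 10.6
tool_pos: [554.0, 177.8, 96.6]
eef_rot: [0.178, 0.656, 0.708, 0.191]
wrist_force: [-0.4, 0.5, -0.3]
gripper_width: 0.246
grasp_force: 45.0
t 10.6 pos [554.  177.8  96.6] F [-0.4  0.5 -0.3] w 0.246 g 45.0 q [0.48, -0.09, -0.93, 2.2, 0.25, 0.51, -0.57]
shift [-67.1   0.8   0.8] turn [ 0.29  0.23 -0.35] shift after turn [-67.1   0.3   0.6]
```

```bash
python3 -m creep '[1,-12,0,0,0,0,0, 1,-12,0,0,0,0,0, 1,-12,0,0,0,0,0, 1,-10,0,0,0,0,0, 1,-8,0,0,0,0,0, 1,-3,0,0,0,0,0, 1,0,0,0,0,0,0]'
python3 -m creep '[1,-3,0,0,0,0,0, 1,-3,0,0,0,0,0, 1,0,0,0,0,0,0]'
python3 - <<'E'
from h import *
rel(bed(-1,145,28),EY,-EZ)
E
```

```text
t: 11.3
tool_pos: [558.5, 123.7, 96.7]
eef_rot: [0.177, 0.655, 0.709, 0.192]
wrist_force: [0.3, -0.3, -1.6]
gripper_width: 0.247
grasp_force: 45.0
t: 11.6
tool_pos: [559.0, 117.5, 96.7]
eef_rot: [0.177, 0.655, 0.709, 0.192]
wrist_force: [0.7, 0.3, -1.8]
gripper_width: 0.246
grasp_force: 45.0
t 11.6 pos [559.  117.5  96.7] F [ 0.7  0.3 -1.8] w 0.246 g 45.0 q [0.47, -0.13, -0.76, 2.24, 0.05, 0.48, -0.27]
shift [-6.6  0.3  0.7] turn [ 0.3   0.06 -0.23] shift after turn [-6.6  0.3  0.7]
```

```bash
python3 -m creep '[1,-2,0,0,0,0,0, 1,-2,0,0,0,0,0, 1,0,0,0,0,0,0]'
python3 -m creep '[1,-2,0,0,0,0,0, 1,-1,0,0,0,0,0, 1,0,0,0,0,0,0]'
python3 -m creep '[1,-1.5,0,0,0,0,0, 1,-1,0,0,0,0,0, 1,0,0,0,0,0,0]'
```

```text
t: 11.9
tool_pos: [559.4, 113.4, 96.7]
eef_rot: [0.177, 0.655, 0.709, 0.192]
wrist_force: [0.8, -0.6, -1.6]
gripper_width: 0.245
grasp_force: 45.0
t: 12.2
tool_pos: [559.6, 110.5, 96.7]
eef_rot: [0.177, 0.655, 0.709, 0.192]
wrist_force: [-0.6, -0.2, -1.2]
gripper_width: 0.243
grasp_force: 45.0
t: 12.5
tool_pos: [559.8, 108.1, 96.7]
eef_rot: [0.177, 0.655, 0.709, 0.192]
wrist_force: [-0.5, -0.8, -1.0]
gripper_width: 0.246
grasp_force: 45.0
```

```bash
for i in 1; do python3 -m creep '[1,-1.5,0,0,0,0,0, 1,-1.5,0,0,0,0,0, 1,0,0,0,0,0,0]'; done; python3 -m creep '[1,-1.5,0,0,0,0,0, 1,0,0,0,0,0,0]' | grep -E "pos|force"
python3 - <<'E'
from h import *
M=np.array([EX,EY,EZ]).T
c=shot("scene");save(c,"sc4.png")
cv2.imwrite("pics/sc4c.png",cv2.resize(c["img"][205:295,230:380],None,fx=5,fy=5,interpolation=cv2.INTER_CUBIC)[...,::-1])
E
```

```text
t: 12.8
tool_pos: [560.0, 107.2, 97.0]
eef_rot: [0.176, 0.655, 0.709, 0.193]
wrist_force: [-1.3, 4.4, 0.7]
gripper_width: 0.245
grasp_force: 45.0
tool_pos: [560.1, 107.2, 97.2]
wrist_force: [-2.4, 7.8, -0.4]
grasp_force: 45.0
```

View pics/sc4c.png

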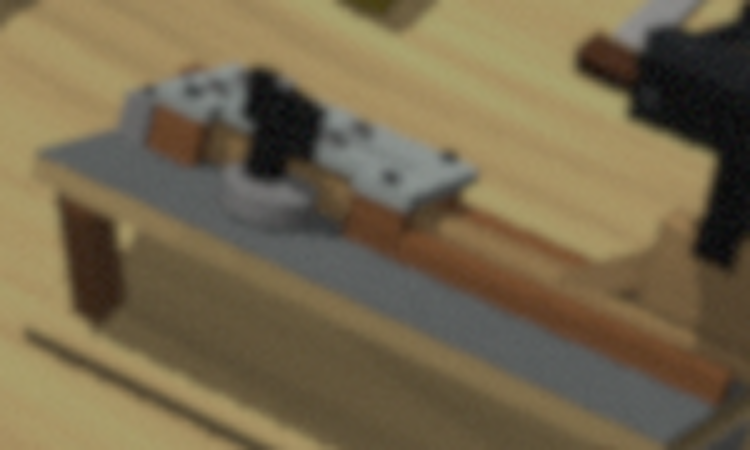

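The slat lies under the plate (visible beside the cam at crop (330,180)) and the force rises at the expected home position. I'll press a little more, then withdraw.

```bash
python3 -m creep '[1,-1.5,0,0,0,0,0, 1,-1.5,0,0,0,0,0, 1,0,0,0,0,0,0]' | grep -E "pos|force"
python3 -m creep '[1,6,0,0,0,0,0, 1,15,0,0,0,0,0, 1,40,0,0,0,0,0, 1,45,0,0,0,0,0, 1,45,0,0,0,0,0, 1,45,0,-10,0,0,0, 1,30,-20,-20,0,0,0, 1,0,0,0,0,0,0]'
python3 - <<'E'
from h import *
rel([430,290,150],deg(176.4),[0,0,-1])
E
```

```text
tool_pos: [560.3, 107.2, 97.5]
wrist_force: [-5.1, 13.8, 2.3]
grasp_force: 45.0
t: 14.15
tool_pos: [507.2, 324.8, 113.2]
eef_rot: [0.174, 0.652, 0.712, 0.194]
wrist_force: [0.3, -0.4, -0.8]
gripper_width: 0.248
grasp_force: 45.0
t 14.15 pos [507.2 324.8 113.2] F [ 0.3 -0.4 -0.8] w 0.248 g 45.0 q [0.35, 0.05, -1.19, 2.09, 0.61, 0.72, -1.15]
shift [-27.6 -50.5 -72.1] turn [ 25.13  21.21 -79.3 ] shift after turn [ 74.8 -39.6 -36.8]
```

```bash
python3 -m creep '[1,-6,-20,-25,7.5,0,0, 1,-6,-20,-20,7.5,0,0, 1,-6,-10,-10,7.5,0,0, 1,-6,0,-10,7.5,0,-8.2, 1,0,0,0,0,0,-8.2, 1,0,0,0,0,0,-8.2, 1,0,0,0,0,0,-8.2, 1,0,0,0,0,0,-8.2, 1,0,0,0,0,0,-8.2, 1,0,0,0,0,0,-8.2, 1,0,0,0,0,0,-8.2, 1,0,0,0,0,0,0]'
python3 - <<'E'
from h import *
rel([440,268,28],deg(176.4),[0,0,-1])
E
```

```text
t: 15.35
tool_pos: [449.7, 286.8, 147.2]
eef_rot: [0.031, 0.191, 0.981, 0.003]
wrist_force: [-0.2, -0.1, -1.3]
gripper_width: 0.246
grasp_force: 45.0
t 15.35 pos [449.7 286.8 147.2] F [-0.2 -0.1 -1.3] w 0.246 g 45.0 q [0.53, 0.29, -1.33, 1.82, 0.35, 1.23, 0.29]
shift [  9.  -23.2 118.5] turn [  0.47   3.54 -18.42] shift after turn [  8.5 -19.3 119.2]
```

```bash
python3 -m creep '[1,5,-10,20,0.2,1.8,-8.2, 1,4,-9,20,0.2,1.7,-8.2, 1,0,0,20,0,0,-2, 1,0,0,20,0,0,0, 1,0,0,10,0,0,0, 1,0,0,0,0,0,0]'
python3 - <<'E'
from h import *
rel([440,268,28],deg(176.4),[0,0,-1])
E
```

```text
t: 15.95
tool_pos: [435.9, 271.8, 55.8]
eef_rot: [-0.001, 0.032, 0.999, 0.001]
wrist_force: [-0.3, -0.9, -0.8]
gripper_width: 0.244
grasp_force: 45.0
t 15.95 pos [435.9 271.8  55.8] F [-0.3 -0.9 -0.8] w 0.244 g 45.0 q [0.47, 0.43, -1.26, 1.92, 0.46, 1.13, 0.54]
shift [-4.3 -3.5 27.8] turn [ 0.08 -0.07 -0.08] shift after turn [-4.3 -3.5 27.8]
```

```bash
python3 -m creep '[1,0,0,18,0,0,0, 1,0,0,9,0,0,0, 1,0,0,2,0,0,0, 1,0,0,0,0,0,0]'; python3 -m creep '[1,0,0,1,0,0,0, 1,0,0,0,0,0,0]'
```

```text
t: 16.35
tool_pos: [436.4, 272.8, 27.7]
eef_rot: [0.0, 0.031, 1.0, 0.001]
wrist_force: [0.5, -0.9, -0.5]
gripper_width: 0.249
grasp_force: 45.0
t: 16.55
tool_pos: [436.9, 273.0, 27.3]
eef_rot: [0.001, 0.031, 1.0, 0.002]
wrist_force: [-0.2, -0.8, -1.2]
gripper_width: 0.251
grasp_force: 45.0
```

```bash
python3 -m creep '[1,0,0,1,0,0,0, 1,0,0,1,0,0,0, 1,0,0,0,0,0,0]';  python3 -m creep '[-1,0,0,0,0,0,0, -1,0,0,0,0,0,0, -1,0,0,0,0,0,0, -1,0,0,0,0,0,0, -1,0,0,0,0,0,0, -1,0,0,0,0,0,0]'; python3 -m creep '[-1,0,0,-20,0,0,0, -1,0,0,-40,0,0,0, -1,0,0,-45,0,0,0, -1,0,0,-45,0,0,0, -1,0,0,-30,0,0,0, -1,0,0,0,0,0,0]' 
python3 - <<'E'
from h import *
rel([439,268,230],deg(176.4),[0,0,-1])
c=shot("wrist"); P,ok=cloud(c)
st=ok&(P[...,0]>350)&(P[...,0]<660)&(P[...,1]>220)&(P[...,1]<320)
top=P[st&(P[...,2]>55)&(P[...,2]<68)]; print(cv2.minAreaRect(top[:,:2].astype(np.float32)),np.median(top[:,2]))
B=bed(48,-75,130)
d=lambda a:EX*np.cos(a)+EY*np.sin(a)
a=np.radians(66)
rel(B,d(a),-EZ); rel(B,-d(a),-EZ)
c=shot("side")
P,ok=cloud(c); B=(P-O)@np.array([EX,EY,EZ]).T
b=ok&(B[...,2]>58)&(B[...,2]<69)&(abs(B[...,0]-48)<45)&(abs(B[...,1]+75)<50)&(c["img"].max(2)<70)
q=B[b][:,:2].astype(np.float32);print("knob",len(q),cv2.minAreaRect(q))
E
```

```text
t: 16.85
tool_pos: [436.8, 272.9, 25.4]
eef_rot: [0.001, 0.031, 1.0, 0.001]
wrist_force: [-0.9, -1.3, 2.3]
gripper_width: 0.25
grasp_force: 45.0
t: 17.45
tool_pos: [436.6, 272.8, 25.0]
eef_rot: [0.0, 0.031, 1.0, 0.001]
wrist_force: [-0.3, 0.2, -0.1]
gripper_width: 0.711
grasp_force: 0.0
t: 18.05
tool_pos: [438.6, 274.2, 209.2]
eef_rot: [0.004, 0.031, 1.0, 0.002]
wrist_force: [0.6, 0.8, 0.7]
gripper_width: 0.996
grasp_force: 0.0
t 18.05 pos [438.6 274.2 209.2] F [0.6 0.8 0.7] w 0.996 g 0.0 q [0.62, 0.19, -1.35, 1.74, 0.19, 1.36, 0.75]
shift [ -0.9  -6.  -20.8] turn [0.29 0.47 0.04] shift after turn [ -0.8  -6.2 -20.8]
((424.9371337890625, 271.6966857910156), (21.568702697753906, 86.51168060302734), 87.131103515625) 61.813196019078305
t 18.1 pos [437.7 273.  206.8] F [ 0.   0.3 -0.7] w 1.0 g 0.0 q [0.62, 0.19, -1.35, 1.74, 0.19, 1.36, 0.75]
shift [-155.8 -373.    -2.7] turn [-29.92 -16.66 102.96] shift after turn [-322.   239.5   48.1]
t 18.1 pos [437.7 273.  206.8] F [ 0.   0.3 -0.7] w 1.0 g 0.0 q [0.62, 0.19, -1.35, 1.74, 0.19, 1.36, 0.75]
shift [-155.8 -373.    -2.7] turn [ 15.48 -27.81 -72.6 ] shift after turn [ 322.  -239.5   48.1]
knob 0 ((0.0, 0.0), (0.0, 0.0), 0.0)
```

```bash
python3 -m creep '[-1,0,0,-30,0,0,0, -1,-10,-40,0,0,0,0, -1,-15,-46,0,0,0,0, -1,-15,-46,0,0,0,0, -1,-15,-46,0,0,0,0, -1,-15,-46,0,0,0,0, -1,-15,-46,0,0,0,0, -1,-15,-46,0,0,0,0, -1,-15,-46,0,0,0,0, -1,0,0,0,0,0,0]'
python3 -m creep '[-1,0,0,0,0,0,8.2, -1,0,0,0,0,0,8.2, -1,0,0,0,0,0,8.2, -1,0,0,0,0,0,8.2, -1,0,0,0,0,0,8.2, -1,0,0,0,0,0,8.2, -1,0,0,0,0,0,8.2, -1,0,0,0,0,0,8.2, -1,0,0,0,0,0,8.2, -1,0,0,0,0,0,8.2, -1,0,0,0,0,0,8.2, -1,0,0,0,0,0,8.2]'
python3 - <<'E'
from h import *
a=np.radians(66); rel(bed(48,-75,150),EX*np.cos(a)+EY*np.sin(a),-EZ)
E
```

```text
t: 19.15
tool_pos: [527.9, -105.3, 230.8]
eef_rot: [-0.002, 0.037, 0.999, 0.002]
wrist_force: [0.7, -0.5, 0.5]
gripper_width: 1.002
grasp_force: 0.0
t: 20.35
tool_pos: [527.6, -95.8, 231.9]
eef_rot: [-0.002, 0.779, 0.627, 0.0]
wrist_force: [0.3, -0.3, -0.1]
gripper_width: 0.995
grasp_force: 0.0
t 20.35 pos [527.6 -95.8 231.9] F [ 0.3 -0.3 -0.1] w 0.995 g 0.0 q [0.96, 0.14, -0.89, 1.65, 0.1, 1.4, -0.16]
shift [-6.9 34.5  5.3] turn [-28.32  10.34   6.75] shift after turn [-5.4 28.8 20.2]
```

```bash
python3 -m creep '[0,0,5,0,-7.1,2.6,1.7, 0,0,5,0,-7.1,2.6,1.7, 0,0,5,0,-7.1,2.6,1.7, 0,0,5,0,-7.1,2.6,1.7, 0,0,5,0,0,0,0, 0,0,0,0,0,0,0]'
python3 - <<'E'
from h import *
a=np.radians(66); rel(bed(48,-75,150),EX*np.cos(a)+EY*np.sin(a),-EZ)
c=shot("wrist"); save(c,"w2.png"); P,ok=cloud(c); B=(P-O)@np.array([EX,EY,EZ]).T
near=ok&(abs(B[...,0]-48)<40)&(abs(B[...,1]+75)<45)
b=near&(B[...,2]>58)&(B[...,2]<72)
q=B[b];print("knob",len(q),cv2.minAreaRect(q[:,:2].astype(np.float32)),np.median(q[:,2]))
b=ok&(abs(B[...,2]-34)<3)&(abs(B[...,0])<60)&(B[...,1]<30)&(B[...,1]>-180);q=B[b];print("plate",np.percentile(q,[1,50,99],0).round(1).tolist())
b=ok&(abs(B[...,2])<4)&(B[...,0]>30)&(B[...,0]<75);q=B[b];print("bed z",np.median(q[:,2]))
E
```

```text
t: 20.95
tool_pos: [551.2, -100.2, 238.2]
eef_rot: [0.124, 0.786, 0.569, 0.21]
wrist_force: [1.1, -0.0, -0.1]
gripper_width: 0.554
grasp_force: 0.0
t 20.95 pos [ 551.2 -100.2  238.2] F [ 1.1 -0.  -0.1] w 0.554 g 0.0 q [0.93, -0.27, -0.57, 2.03, -0.44, 0.93, 0.22]
shift [-9.   5.3 14.1] turn [-1.8   0.47  0.97] shift after turn [-9.   5.  14.2]
knob 866 ((51.00355529785156, -73.60810852050781), (59.38831329345703, 13.038564682006836), 62.613624572753906) 64.50740239534554
plate [[-36.8, -152.0, 31.7], [-6.4, -68.4, 33.6], [37.7, -6.0, 36.4]]
bed z -0.4678851668510797
```

View pics/w2.png

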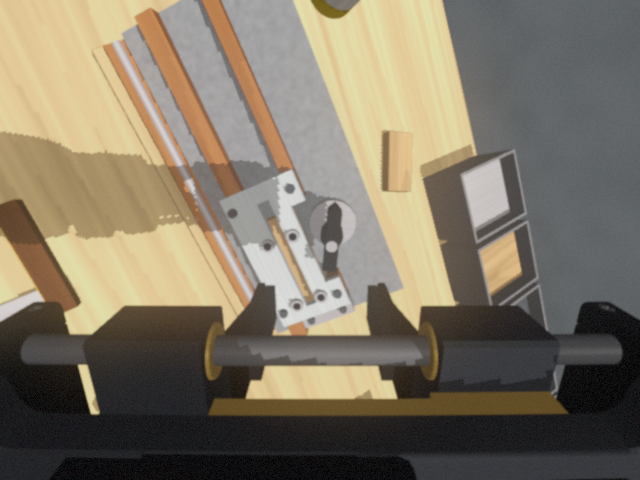

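The wrist view shows the knob bar at (332,235), and the slat through the sight slot from (272,222) to (305,290). The bar lies at about 62.6°, so the joint is near 0.31 rad.

```bash
python3 - <<'E'
from h import *
a=np.radians(62.6); rel(bed(48.8,-77.5,150),EX*np.cos(a)+EY*np.sin(a),-EZ)
c=shot("wrist"); d=rays(c,[[270,212],[272,220],[275,228],[303,292]])@c["W"][:3,:3].T; o=c["W"][:3,3]
M=np.array([EX,EY,EZ]); o=M@(o-O); d=d@M.T
print((o+d*((18-o[2])/d[:,2])[:,None]).round(1))
im=c["img"]
# profile down slot centre (x=0) at z=18, bed y from 0 to -150
K=np.array([[c["fx"],0,c["cx"]],[0,c["fy"],c["cy"]],[0,0,1.]]);Wi=np.linalg.inv(c["W"])
for y in range(-8,-150,-6):
    p=Wi[:3,:3]@bed(0.5,y,18)+Wi[:3,3]; p=p*[1,-1,-1]
    uv=cv2.projectPoints(p.reshape(1,3),np.zeros(3),np.zeros(3),K,np.array(c["D"],float))[0].ravel(); print(y,uv.round().tolist(),im[int(uv[1]+.5),int(uv[0]+.5)].tolist(),end="; ")
E
```

```text
t 21.0 pos [ 552.2 -100.   239. ] F [ 0.8 -0.2 -0.4] w 0.534 g 0.0 q [0.94, -0.27, -0.58, 2.03, -0.44, 0.93, 0.22]
shift [-11.7   5.9  14.3] turn [-1.74  0.5   4.44] shift after turn [-11.3   6.4  14.3]
[[   0.3  -35.9   18. ]
 [  -1.4  -44.2   18. ]
 [  -2.2  -53.    18. ]
 [  -4.9 -129.6   18. ]]
-8 [258.0, 186.0] [154, 154, 153]; -14 [261.0, 192.0] [156, 157, 155]; -20 [263.0, 197.0] [153, 155, 152]; -26 [266.0, 203.0] [121, 121, 120]; -32 [268.0, 208.0] [121, 119, 119]; -38 [271.0, 214.0] [124, 121, 119]; -44 [274.0, 219.0] [143, 121, 99]; -50 [276.0, 224.0] [145, 122, 97]; -56 [279.0, 230.0] [153, 132, 110]; -62 [281.0, 235.0] [148, 125, 99]; -68 [284.0, 240.0] [154, 133, 110]; -74 [286.0, 245.0] [151, 131, 105]; -80 [288.0, 250.0] [150, 129, 101]; -86 [291.0, 255.0] [154, 136, 111]; -92 [293.0, 260.0] [153, 130, 102]; -98 [296.0, 265.0] [161, 143, 122]; -104 [298.0, 270.0] [156, 136, 112]; -110 [300.0, 275.0] [150, 128, 101]; -116 [302.0, 280.0] [149, 126, 97]; -122 [305.0, 284.0] [161, 141, 121]; -128 [307.0, 289.0] [156, 134, 113]; -134 [309.0, 294.0] [150, 126, 99]; -140 [311.0, 298.0] [148, 126, 99]; -146 [314.0, 303.0] [182, 184, 180];
```

The slat's near end is at about -40 once the frame offset is removed, so it is home. Now I'll descend onto the knob.

```bash
python3 -m creep '[0,-6,3,10,-1.7,0.5,4.4, 0,-5,3,20,0,0,0, 0,0,0,20,0,0,0, 0,0,0,20,0,0,0, 0,0,0,0,0,0,0]'
python3 - <<'E'
from h import *
a=np.radians(62.6); rel(bed(48.8,-77.5,41),EX*np.cos(a)+EY*np.sin(a),-EZ)
E
```

```text
t: 21.55
tool_pos: [587.8, -110.0, 176.3]
eef_rot: [0.123, 0.805, 0.535, 0.226]
wrist_force: [-0.2, 1.0, 0.6]
gripper_width: 0.503
grasp_force: 0.0
t 21.55 pos [ 587.8 -110.   176.3] F [-0.2  1.   0.6] w 0.503 g 0.0 q [0.95, -0.14, -0.64, 2.07, -0.41, 0.73, 0.14]
shift [ 0.8  1.8 51.7] turn [-0.21 -0.07 -0.13] shift after turn [ 0.9  1.6 51.7]
```

```bash
python3 -m creep '[0,1,1.5,20,0,0,0, 0,0,0,20,0,0,0, 0,0,0,11,0,0,0, 0,0,0,0,0,0,0, 1,0,0,0,0,0,0, 1,0,0,0,0,0,0, 1,0,0,0,0,0,0, 1,0,0,0,0,0,0, 1,0,0,0,0,0,0, 1,0,0,0,0,0,0, 1,0,0,0,0,0,0]' 15
python3 - <<'E'
from h import *
a=np.radians(62.6); rel(bed(48.8,-77.5,41),EX*np.cos(a)+EY*np.sin(a),-EZ)
E
```

```text
t: 22.65
tool_pos: [614.2, -109.6, 135.3]
eef_rot: [0.126, 0.805, 0.534, 0.227]
wrist_force: [0.3, -0.2, -0.1]
gripper_width: 0.024
grasp_force: 0.0
t 22.65 pos [ 614.2 -109.6  135.3] F [ 0.3 -0.2 -0.1] w 0.024 g 0.0 q [0.94, -0.02, -0.69, 2.08, -0.31, 0.6, 0.05]
shift [ 1.4 -1.3  3. ] turn [ 0.11  0.1  -0.18] shift after turn [ 1.4 -1.3  3. ]
```

```bash
python3 - <<'E'
from h import *
M=np.array([EX,EY,EZ]).T
c=shot("scene")
a=cv2.resize(c["img"][160:290,210:340],None,fx=3,fy=3,interpolation=cv2.INTER_CUBIC)
c=shot("wrist")
P,ok=cloud(c);B=(P-O)@M
k=c["img"]
a=cv2.resize(a,(400,480)); im=np.hstack([a,cv2.resize(k[80:400,120:520],(400,480))])
cv2.imwrite("pics/k1.png",im[...,::-1])
E
```

```text
(no output)
```

View pics/k1.png

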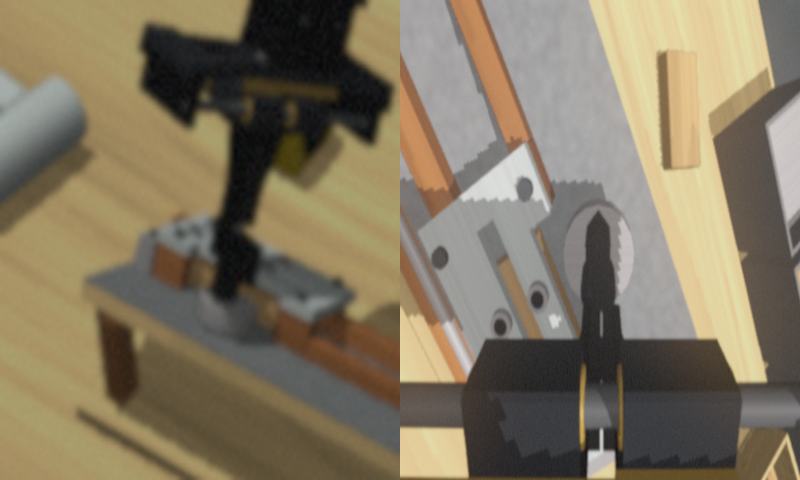

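The fingers closed to 2 mm, so they appear to be above or beside the knob at (600,250). I'll check with depth.

```bash
python3 - <<'E'
from h import *
M=np.array([EX,EY,EZ]).T
c=shot("wrist"); T,s=tool(); print(s["gripper_width"],((T[:3,3]-O)@M).round(1))
P,ok=cloud(c);B=(P-O)@M; Q=(P-T[:3,3])@T[:3,:3]
u=320
for v in range(215,345,8):print(v,B[v,u].round(1),"tool",Q[v,u].round(1),c["img"][v,u].tolist())
print(c["tool_from_camera"].round(3))
c=shot("side");P,ok=cloud(c);B=(P-O)@M
b=ok&(abs(B[...,0]-48)<30)&(abs(B[...,1]+75)<40)&(B[...,2]>10)&(B[...,2]<120)&(c["img"].max(2)<90)
q=B[b];print(len(q))
for z in range(30,120,10):
    k=q[abs(q[:,2]-z)<5]; print(z,len(k),np.percentile(k,[5,50,95],0)[:,:2].round(0).tolist() if len(k) else '')
E
```

```text
0.004301784842644638 [ 49.3 -79.3  44. ]
215 [ 64.  -50.8  10.8] tool [32.2 -0.2 33.1] [109, 105, 102]
223 [ 65.2 -48.6  41.7] tool [34.6 -0.1  2.2] [71, 67, 65]
231 [ 65.4 -48.3  59.9] tool [ 34.9  -0.  -16. ] [62, 58, 56]
239 [ 63.9 -51.1  63.8] tool [ 31.8  -0.  -19.9] [58, 56, 54]
247 [ 62.1 -54.7  64.6] tool [ 27.7  -0.  -20.7] [60, 58, 58]
255 [ 59.9 -58.8  64. ] tool [ 23.1  -0.  -20.1] [62, 58, 55]
263 [ 57.7 -63.   63.2] tool [ 18.3  -0.  -19.3] [58, 53, 54]
271 [ 55.9 -66.5  64.8] tool [ 14.4  -0.  -20.9] [51, 49, 46]
279 [ 53.6 -70.9  64. ] tool [  9.5  -0.  -20.1] [52, 47, 47]
287 [ 53.1 -71.9  71.5] tool [  8.3  -0.  -27.6] [67, 62, 65]
295 [ 53.1 -71.9  80.6] tool [  8.2   0.  -36.6] [87, 86, 85]
303 [ 53.3 -71.4  89.9] tool [  8.8   0.  -46. ] [75, 73, 73]
311 [ 52.7 -72.7  94.8] tool [  7.4   0.1 -50.9] [38, 37, 38]
319 [ 50.6 -76.7  94.1] tool [  2.8   0.1 -50.1] [44, 43, 41]
327 [ 52.9 -72.3 109. ] tool [  7.8   0.1 -65.1] [44, 40, 39]
335 [ 53.3 -71.6 116. ] tool [  8.6   0.1 -72. ] [54, 54, 52]
343 [ 63.9 -51.3 155.1] tool [  31.4    0.3 -111.2] [76, 74, 74]
[[   0.       0.952    0.305   83.059]
 [   1.      -0.       0.       0.531]
 [   0.       0.305   -0.952 -187.485]
 [   0.       0.       0.       1.   ]]
321
30 17 [[39.0, -73.0], [44.0, -68.0], [52.0, -63.0]]
40 30 [[35.0, -91.0], [44.0, -69.0], [63.0, -46.0]]
50 36 [[34.0, -89.0], [49.0, -62.0], [64.0, -47.0]]
60 48 [[35.0, -91.0], [50.0, -63.0], [64.0, -47.0]]
70 35 [[36.0, -86.0], [53.0, -70.0], [60.0, -49.0]]
80 24 [[40.0, -79.0], [49.0, -72.0], [61.0, -65.0]]
90 26 [[38.0, -82.0], [49.0, -72.0], [61.0, -65.0]]
100 30 [[37.0, -79.0], [50.0, -72.0], [62.0, -65.0]]
110 36 [[35.0, -79.0], [48.0, -71.0], [63.0, -65.0]]
```

```bash
python3 - <<'E'
from h import *
c=shot("wrist"); T,s=tool(); print(s["gripper_width"],s["grasp_force"])
P,ok=cloud(c); Q=(P-T[:3,3])@T[:3,:3]
for v in range(255,312,5):
    print(v,[(u,*Q[v,u].round(0).astype(int).tolist()) for u in range(300,342,5)])
cv2.imwrite("pics/k2.png",cv2.resize(c["img"][220:330,260:380],None,fx=5,fy=5,interpolation=cv2.INTER_NEAREST)[...,::-1])
E
```

```text
0.005053837422915634 0.0
255 [(300, 6, -14, 29), (305, 7, -10, 25), (310, 23, -5, -20), (315, 23, -3, -20), (320, 23, 0, -21), (325, 23, 3, -20), (330, 23, 5, -19), (335, 6, 10, 27), (340, 6, 13, 27)]
260 [(300, 3, -14, 26), (305, 8, -10, 14), (310, 21, -5, -21), (315, 20, -3, -20), (320, 20, 0, -20), (325, 21, 3, -21), (330, 20, 5, -19), (335, 2, 10, 28), (340, 3, 13, 27)]
265 [(300, -1, -14, 27), (305, 7, -9, 7), (310, 18, -5, -21), (315, 18, -3, -21), (320, 18, 0, -21), (325, 17, 3, -20), (330, 17, 5, -19), (335, -1, 10, 27), (340, -1, 13, 28)]
270 [(300, -5, -14, 28), (305, 4, -9, 7), (310, 15, -5, -21), (315, 15, -3, -22), (320, 15, 0, -21), (325, 15, 3, -20), (330, 4, 6, 7), (335, -5, 10, 27), (340, -5, 13, 28)]
275 [(300, -9, -14, 28), (305, 1, -9, 6), (310, 12, -5, -21), (315, 12, -3, -20), (320, 12, 0, -21), (325, 12, 3, -21), (330, 1, 6, 6), (335, 0, 9, 7), (340, -9, 13, 28)]
280 [(300, -20, -15, 46), (305, -3, -9, 7), (310, 9, -5, -21), (315, 9, -3, -21), (320, 9, 0, -21), (325, 10, 3, -22), (330, -3, 6, 6), (335, -19, 11, 44), (340, 83, 1, -187)]
285 [(300, -24, -15, 46),
[... 334 characters left out ...]
(300, -32, -15, 45), (305, 10, -7, -40), (310, 10, -5, -40), (315, 8, -2, -36), (320, 8, 0, -36), (325, 8, 2, -36), (330, 9, 5, -37), (335, 10, 7, -39), (340, -32, 15, 44)]
300 [(300, -34, -15, 41), (305, 10, -7, -45), (310, 10, -5, -45), (315, 8, -2, -42), (320, 8, 0, -42), (325, 8, 2, -41), (330, 8, 5, -41), (335, 10, 7, -45), (340, 10, 9, -46)]
305 [(300, 9, -9, -49), (305, 10, -7, -50), (310, 9, -5, -49), (315, 9, -2, -48), (320, 9, 0, -48), (325, 9, 2, -47), (330, 8, 5, -47), (335, 10, 7, -49), (340, 10, 9, -49)]
310 [(300, 37, -5, -103), (305, 10, -7, -54), (310, 8, -4, -51), (315, 9, -2, -53), (320, 8, 0, -51), (325, 8, 2, -51), (330, 9, 4, -53), (335, 10, 7, -55), (340, 36, 6, -102)]
```

View pics/k2.png

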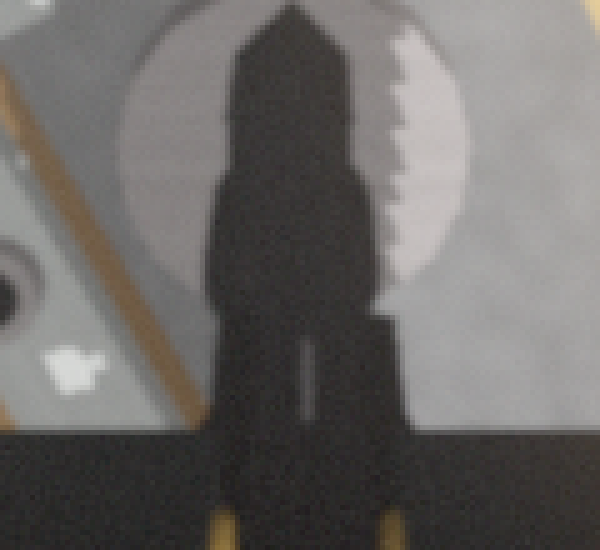

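The wrist crop shows the fingers shut just above the knob: their front face ends at tool z ≈ -25, and the knob top is at -20. So the real fingertips are about 23 mm short of the reported TCP. I'll open modestly and go lower.

```bash
python3 -m creep '[0.3,0,0,0,0,0,0, 0.3,0,0,0,0,0,0, 0.3,0,0,0,0,0,0, 0.3,0,0,0,0,0,0, 0.3,0,0,0,0,0,0, 0.3,1,0,6,0,0,0, 0.3,0,0,0,0,0,0]'
python3 -m creep '[0.3,0,0,6,0,0,0, 0.3,0,0,6,0,0,0, 0.3,0,0,4,0,0,0, 0.3,0,0,0,0,0,0]'
python3 - <<'E'
from h import *
a=np.radians(62.6); rel(bed(48.8,-77.5,22),EX*np.cos(a)+EY*np.sin(a),-EZ)
c=shot("wrist"); T,s=tool(); P,ok=cloud(c); Q=(P-T[:3,3])@T[:3,:3]
b=ok&(Q[...,0]>4)&(Q[...,0]<13)&(abs(Q[...,1])>9)&(abs(Q[...,1])<30)&(Q[...,2]<20)&(Q[...,2]>-60)
q=Q[b];print(np.histogram(q[:,2],np.arange(-60,21,5)))
E
```

```text
t: 23.6
tool_pos: [617.4, -108.0, 129.5]
eef_rot: [0.125, 0.805, 0.534, 0.226]
wrist_force: [-0.3, 0.7, -0.1]
gripper_width: 0.345
grasp_force: 0.0
t: 24.0
tool_pos: [625.3, -107.5, 115.4]
eef_rot: [0.125, 0.805, 0.534, 0.226]
wrist_force: [0.3, 0.1, -0.2]
gripper_width: 0.348
grasp_force: 0.0
t 24.0 pos [ 625.3 -107.5  115.4] F [ 0.3  0.1 -0.2] w 0.348 g 0.0 q [0.92, 0.04, -0.71, 2.07, -0.24, 0.55, -0.0]
shift [ 0.4 -0.5 -0.8] turn [ 0.02  0.06 -0.2 ] shift after turn [ 0.4 -0.5 -0.8]
(array([290, 295, 255, 209, 193, 191, 156,  10,  10,  10,   6,   6, 341,
       287,   0,   0]), array([-60, -55, -50, -45, -40, -35, -30, -25, -20, -15, -10,  -5,   0,
         5,  10,  15,  20]))
```

```bash
python3 -m creep '[1,0,0,0,0,0,0, 1,0,0,0,0,0,0, 1,0,0,0,0,0,0, 1,0,0,0,0,0,0, 1,0,0,0,0,0,0, 1,0,0,0,0,0,0]' 30
python3 -m creep '[1,0,0,0,0,0,-4, 1,0,0,0,0,0,-6, 1,0,0,0,0,0,-8, 1,0,0,0,0,0,-8, 1,0,0,0,0,0,-8, 1,0,0,0,0,0,-8, 1,0,0,0,0,0,0]'
python3 - <<'E'
from h import *
T,s=tool(); x=T[:3,0]; print("ang",np.degrees(np.arctan2(x@EY,x@EX)),"tilt",T[:3,2]@EZ,s["moment"],s["wrist_force"],np.round(s["joint_positions"],2))
rel(bed(48.8,-77.5,21),x,-EZ)
E
```

```text
t: 24.65
tool_pos: [624.0, -107.2, 115.4]
eef_rot: [0.125, 0.805, 0.534, 0.225]
wrist_force: [-5.1, 2.1, 2.5]
gripper_width: 0.147
grasp_force: 30.0
t: 25.35
tool_pos: [624.7, -107.2, 115.8]
eef_rot: [0.198, 0.56, 0.787, 0.166]
wrist_force: [-2.7, 2.4, 2.2]
gripper_width: 0.148
grasp_force: 30.0
ang 104.46304782034096 tilt -0.9999985672006056 [0.27703073 1.02701669 0.23160774] [-2.65828009  2.36221507  2.16355283] [ 0.95  0.04 -0.74  2.07 -0.24  0.55  0.73]
t 25.35 pos [ 624.7 -107.2  115.8] F [-2.7  2.4  2.2] w 0.148 g 30.0 q [0.95, 0.04, -0.74, 2.07, -0.24, 0.55, 0.73]
shift [0.2 0.1 0.8] turn [-0.07  0.07 -0.  ] shift after turn [0.2 0.1 0.8]
```

```bash
cat > m.py <<'E'
from h import *
T,s=tool(); x=T[:3,0]; an=np.degrees(np.arctan2(x@EY,x@EX)); print("ang",an.round(2),"cam",np.radians(an-45).round(3),"Mz",(np.array(s["moment"])@EZ).round(3),"F",np.round(np.array(s["wrist_force"])@np.array([EX,EY,EZ]).T,1),"w",s["gripper_width"])
E
python3 m.py
python3 -m creep '[1,0,0,0,0,0,-5, 1,0,0,0,0,0,-5, 1,0,0,0,0,0,0]' >/dev/null; python3 m.py
python3 -m creep '[1,0,0,0,0,0,-4, 1,0,0,0,0,0,-2, 1,0,0,0,0,0,0]' >/dev/null; python3 m.py
python3 -m creep '[1,0,0,0,0,0,-3, 1,0,0,0,0,0,0]' >/dev/null; python3 m.py
python3 -m creep '[1,0,0,0,0,0,-3, 1,0,0,0,0,0,0]' >/dev/null; python3 m.py
```

```text
ang 104.46 cam 1.038 Mz 0.02 F [-1.   2.6  3.1] w 0.14804921869308646
ang 114.28 cam 1.209 Mz 0.075 F [-2.   2.7  3.3] w 0.1486805639175172
ang 120.22 cam 1.313 Mz 0.066 F [-2.9  2.8  2.8] w 0.14913957042426176
ang 123.26 cam 1.366 Mz 0.035 F [-1.8  2.9  4.1] w 0.14420994168223067
ang 126.17 cam 1.417 Mz -0.418 F [-3.7  5.2  3.5] w 0.14414545345565047
```

```bash

python3 -m creep '[1,0,0,0,0,0,-3, 1,0,0,0,0,0,-1.5, 1,0,0,0,0,0,0]' >/dev/null; python3 m.py
python3 -m creep '[1,0,0,0,0,0,-3, 1,0,0,0,0,0,0, 1,0,0,0,0,0,0]' >/dev/null; python3 m.py
```

```text
ang 130.7 cam 1.496 Mz -0.735 F [-2.3  3.5  2.4] w 0.15221166980138062
ang 133.75 cam 1.549 Mz -0.727 F [-2.   4.8  0. ] w 0.15962414075112114
```

```bash

python3 -m creep '[1,0,0,0,0,0,0, 1,0,0,0,0,0,0, 1,0,0,0,0,0,0]' 60 >/dev/null; python3 m.py
python3 -m creep '[1,0,0,0,0,0,-1, 1,0,0,0,0,0,0, 1,0,0,0,0,0,0]' 60 >/dev/null; python3 m.py
```

```text
ang 133.84 cam 1.551 Mz -1.021 F [-1.   5.8 -1.7] w 0.15024129940050407
ang 134.81 cam 1.567 Mz -1.097 F [-0.6  5.4 -0.9] w 0.15319353590000223
```

```bash

python3 -m creep '[0.3,0,0,0,0,0,0, 0.3,0,0,0,0,0,0, 0.3,0,0,0,0,0,0, 0.3,0,0,0,0,0,0]' >/dev/null; python3 m.py
python3 -m creep '[0.3,0,0,-15,0,0,0, 0.3,0,0,-25,0,0,0, 0.3,0,0,-40,0,0,0, 0.3,0,0,-40,0,0,0, 0.3,0,0,-20,0,0,0, 0.3,0,0,0,0,0,0]'
python3 - <<'E'
from h import *
c=shot("wrist"); save(c,"w3.png"); P,ok=cloud(c); B=(P-O)@np.array([EX,EY,EZ]).T
near=ok&(abs(B[...,0]-48)<42)&(abs(B[...,1]+77)<45)
q=B[near&(B[...,2]>58)&(B[...,2]<72)];print("knob",len(q),cv2.minAreaRect(q[:,:2].astype(np.float32)))
c=shot("side"); save(c,"side3.png"); P,ok=cloud(c)
for p,u in [("tape",(408,264)),("sq",(383,307)),("glue",(210,290)),("off",(255,252)),("mallet",(176,363)),("stick",(308,352)),("nose",(243,341))]: print(p,P[u[1],u[0]].round(0))
E
```

```text
ang 134.93 cam 1.57 Mz -0.015 F [-0.2  0.3  0.2] w 0.3405893346282951
t: 28.55
tool_pos: [556.6, -115.3, 241.7]
eef_rot: [0.239, 0.333, 0.906, 0.106]
wrist_force: [-0.2, -0.3, -0.3]
gripper_width: 0.345
grasp_force: 0.0
knob 916 ((45.7078971862793, -73.93124389648438), (13.017951965332031, 59.84550857543945), 37.915706634521484)
tape [ 366. -205.   44.]
sq [365. -20.  16.]
glue [768. 185.  53.]
off [798. -68.  20.]
mallet [668. 436.  54.]
stick [432. 268.  62.]
nose [611. 265.  11.]
```

View pics/w3.png

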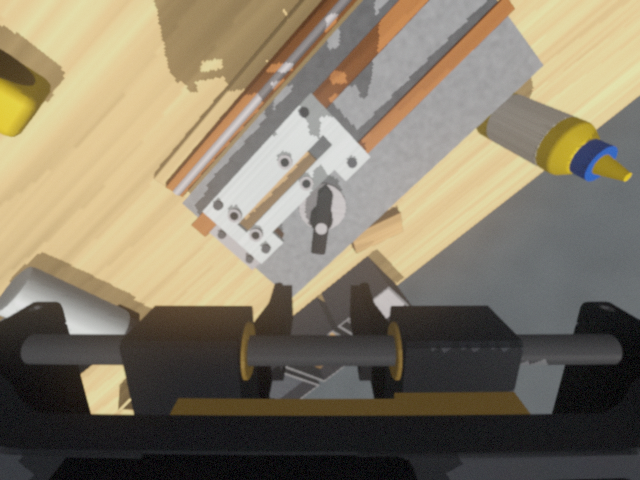

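The wrist view shows the knob bar at (322,218). Its measured angle is about 128°, i.e. cam ≈ 1.45, which is less than the tool turned, so the bar slipped in the grip. The slat is still under the plate. I'll regrip and turn further.

```bash
cat > k.py <<'E'
from h import *
r=[]
for i in range(3):
    c=shot("wrist"); P,ok=cloud(c); B=(P-O)@np.array([EX,EY,EZ]).T
    q=B[ok&(np.hypot(B[...,0]-48,B[...,1]+77)<40)&(B[...,2]>58)&(B[...,2]<72)][:,:2]
    v=np.linalg.svd(q-q.mean(0))[2][0]; r.append([np.degrees(np.arctan2(*v[::-1]))%180,cv2.minAreaRect(q.astype(np.float32))[2]+90])
print("PCA, rect:",np.round(r,1).tolist(),q.mean(0).round(1))
a=np.radians(np.mean(r)); rel(bed(48.8,-77.5,21),EX*np.cos(a)+EY*np.sin(a),-EZ)
E
python3 k.py
```

```text
PCA, rect: [[128.5, 127.9], [128.5, 127.9], [128.6, 127.9]] [ 45.4 -74. ]
t 28.8 pos [ 555.3 -112.8  235.9] F [-0.1 -0.8 -1.2] w 0.347 g 0.0 q [1.01, -0.28, -0.61, 2.05, -0.5, 0.9, 1.48]
shift [-1.000e-01  4.000e-01  1.396e+02] turn [-0.07 -0.01  6.71] shift after turn [-1.000e-01  3.000e-01  1.396e+02]
```

```bash
python3 -m creep '[0.3,0,0,40,0,0,6.7, 0.3,0,0,40,0,0,0, 0.3,0,0,30,0,0,0, 0.3,0,0,15,0,0,0, 0.3,0,0,10,0,0,0, 0.3,0,0,7,0,0,0, 0.3,0,0,0,0,0,0]' > /dev/null
python3 -m creep '[1,0,0,0,0,0,0, 1,0,0,0,0,0,0, 1,0,0,0,0,0,0, 1,0,0,0,0,0,0, 1,0,0,0,0,0,0]' 60; python3 m.py
python3 -m creep '[1,0,0,0,0,0,-4, 1,0,0,0,0,0,0, 1,0,0,0,0,0,0]' >/dev/null; python3 m.py
python3 -m creep '[1,0,0,0,0,0,-4, 1,0,0,0,0,0,0, 1,0,0,0,0,0,0]' >/dev/null; python3 m.py
```

```text
t: 30.0
tool_pos: [626.8, -108.0, 115.4]
eef_rot: [0.229, 0.386, 0.885, 0.122]
wrist_force: [-2.4, 0.3, 3.6]
gripper_width: 0.142
grasp_force: 60.0
ang 128.21 cam 1.452 Mz -0.154 F [-0.2  0.5  4.3] w 0.14183593270279427
ang 131.94 cam 1.517 Mz -1.171 F [0.2 2.7 7.1] w 0.14809381029345373
ang 135.87 cam 1.586 Mz -1.459 F [0.6 2.5 6.7] w 0.15108440595287234
```

```bash
python3 -m creep '[1,0,0,0,0,0,-2, 1,0,0,0,0,0,0, 1,0,0,0,0,0,0]' >/dev/null; python3 m.py
python3 -m creep '[0.3,0,0,0,0,0,0, 0.3,0,0,0,0,0,0, 0.3,0,0,0,0,0,0, 0.3,0,0,0,0,0,0]' >/dev/null
python3 -m creep '[0.3,0,0,-15,0,0,0, 0.3,0,0,-25,0,0,0, 0.3,0,0,-40,0,0,0, 0.3,0,0,-40,0,0,0, 0.3,0,0,-20,0,0,0, 0.3,0,0,0,0,0,0]'
python3 k.py
```

```text
ang 137.97 cam 1.623 Mz -1.32 F [1.4 1.8 5.9] w 0.15210538728565057
t: 31.9
tool_pos: [557.2, -114.7, 239.2]
eef_rot: [0.241, 0.307, 0.915, 0.1]
wrist_force: [0.7, -0.4, -0.6]
gripper_width: 0.35
grasp_force: 0.0
PCA, rect: [[130.5, 130.0], [130.5, 129.9], [130.5, 129.8]] [ 45.3 -74.2]
t 32.05 pos [ 556.3 -112.7  234.5] F [0.2 0.7 0.7] w 0.35 g 0.0 q [1.06, -0.29, -0.65, 2.05, -0.52, 0.9, 1.55]
shift [  0.    0.3 137.9] turn [-0.09  0.03  8.02] shift after turn [-0.000e+00  1.000e-01  1.379e+02]
```

Cam is now about 1.49, 0.17 past nominal touch. One more regrip to get properly firm.

```bash
python3 -m creep '[0.3,0,0,40,0,0,8, 0.3,0,0,40,0,0,0, 0.3,0,0,30,0,0,0, 0.3,0,0,15,0,0,0, 0.3,0,0,10,0,0,0, 0.3,0,0,6,0,0,0, 0.3,0,0,1,0,0,0, 0.3,0,0,0,0,0,0]'|grep force
python3 -m creep '[1,0,0,0,0,0,0, 1,0,0,0,0,0,0, 1,0,0,0,0,0,0, 1,0,0,0,0,0,0, 1,0,0,0,0,0,0]' 60 |grep -E "pos|force"; python3 m.py
python3 -m creep '[1,0,0,0,0,0,-4, 1,0,0,0,0,0,-4, 1,0,0,0,0,0,-4, 1,0,0,0,0,0,0, 1,0,0,0,0,0,0]' >/dev/null; python3 m.py
python3 -m creep '[0.3,0,0,0,0,0,0, 0.3,0,0,0,0,0,0, 0.3,0,0,0,0,0,0, 0.3,0,0,0,0,0,0]' >/dev/null
python3 -m creep '[0.3,0,0,-15,0,0,0, 0.3,0,0,-25,0,0,0, 0.3,0,0,-40,0,0,0, 0.3,0,0,-40,0,0,0, 0.3,0,0,-20,0,0,0, 0.3,0,0,0,0,0,0]'|grep -E "t:|force"
python3 k.py
```

```text
wrist_force: [0.1, 0.2, -0.1]
grasp_force: 0.0
tool_pos: [627.9, -107.7, 113.6]
wrist_force: [-2.8, 1.1, 3.8]
grasp_force: 60.0
ang 130.22 cam 1.487 Mz -0.182 F [-0.4  1.3  4.6] w 0.1456415056856069
ang 141.94 cam 1.692 Mz -1.514 F [3.  1.4 2.1] w 0.1672910278391679
t: 34.85
eef_rot: [0.244, 0.275, 0.925, 0.091]
wrist_force: [-0.2, 0.8, 0.2]
grasp_force: 0.0
PCA, rect: [[130.5, 129.8], [130.5, 129.9], [130.5, 129.8]] [ 45.1 -74.2]
t 35.0 pos [ 557.2 -112.5  233. ] F [-0.9  0.7  0.1] w 0.348 g 0.0 q [1.11, -0.29, -0.7, 2.05, -0.54, 0.9, 1.64]
shift [  0.    0.2 136.2] turn [-0.09  0.03 12.07] shift after turn [ -0.    0.  136.2]
```

Pinch torque saturates at about 1.5 N m. I'll grip 15 mm out along the bar to get some leverage for a small extra turn.

```bash
python3 -m creep '[0.3,7,0,30,0,0,6, 0.3,8,0,30,0,0,6, 0.3,0,0,30,0,0,0, 0.3,0,0,20,0,0,0, 0.3,0,0,0,0,0,0]'|grep force
python3 - <<'E'
from h import *
a=np.radians(130.2); rel(bed(48.8+15*np.cos(a),-77.5+15*np.sin(a),18),EX*np.cos(a)+EY*np.sin(a),-EZ)
E
```

```text
wrist_force: [-0.4, -0.4, -0.3]
grasp_force: 0.0
t 35.5 pos [600.4 -97.3 129.3] F [-0.4 -0.4 -0.3] w 0.351 g 0.0 q [1.18, -0.06, -0.93, 2.11, -0.37, 0.6, 1.28]
shift [-2.7  2.8 27.1] turn [-0.   -0.33 -0.  ] shift after turn [-2.6  2.8 27.2]
```

```bash
python3 -m creep '[0.3,-2.7,2.5,12,0,0,0, 0.3,0,0,9,0,0,0, 0.3,0,0,6,0,0,0, 0.3,0,0,0,0,0,0, 1,0,0,0,0,0,0, 1,0,0,0,0,0,0, 1,0,0,0,0,0,0, 1,0,0,0,0,0,0, 1,0,0,0,0,0,0]' 60|grep force; python3 m.py
python3 -m creep '[1,0,-1,0,0,0,-2, 1,0,-1,0,0,0,-1, 1,0,0,0,0,0,0]' >/dev/null; python3 m.py
python3 -m creep '[1,0,-1,0,0,0,-1.5, 1,0,-1,0,0,0,0, 1,0,0,0,0,0,0]' >/dev/null; python3 m.py
```

```text
wrist_force: [-3.1, 0.2, 4.3]
grasp_force: 60.0
ang 130.21 cam 1.487 Mz -0.192 F [-0.5  0.5  5.3] w 0.1462016441278132
ang 133.11 cam 1.538 Mz -0.986 F [3.2 4.4 4.7] w 0.1430120098525441
ang 134.59 cam 1.564 Mz -1.203 F [6.1 7.7 2.1] w 0.14671109596022278
```

```bash
python3 -m creep '[1,0,-1.5,0,0,0,-1, 1,0,-1.5,0,0,0,0, 1,0,0,0,0,0,0]' >/dev/null; python3 m.py
python3 -m creep '[1,0,-1.5,0,0,0,-0.5, 1,0,-1,0,0,0,0, 1,0,0,0,0,0,0]' >/dev/null; python3 m.py
python3 -m creep '[0.3,0,0,0,0,0,0, 0.3,0,0,0,0,0,0, 0.3,0,0,0,0,0,0, 0.3,0,0,0,0,0,0]' >/dev/null
python3 -m creep '[0.3,0,0,-15,0,0,0, 0.3,0,0,-25,0,0,0, 0.3,0,0,-40,0,0,0, 0.3,0,0,-40,0,0,0, 0.3,0,0,-20,0,0,0, 0.3,0,0,0,0,0,0]'|grep -E "t:|force"
python3 k.py
```

```text
ang 135.64 cam 1.582 Mz -1.422 F [ 9.9 10.3 -1.2] w 0.15098895584847852
ang 136.2 cam 1.592 Mz -1.491 F [13.6 13.9 -4.3] w 0.15659600715599437
t: 38.6
eef_rot: [0.238, 0.321, 0.91, 0.106]
wrist_force: [0.2, 0.7, 0.8]
grasp_force: 0.0
PCA, rect: [[130.0, 129.9], [130.0, 129.8], [130.1, 130.0]] [ 44.8 -73.9]
t 38.75 pos [ 544.9 -110.1  225.1] F [-0.4  0.5  0.3] w 0.352 g 0.0 q [0.98, -0.3, -0.58, 2.09, -0.51, 0.88, 1.52]
shift [-12.7   7.7 135.4] turn [-0.1   0.04  6.38] shift after turn [-11.9   8.9 135.4]
```

```bash
python3 - <<'E'
from h import *
c=shot("wrist"); im=c["img"]
K=np.array([[c["fx"],0,c["cx"]],[0,c["fy"],c["cy"]],[0,0,1.]]);Wi=np.linalg.inv(c["W"])
for y in range(-30,-60,-3):
    p=(Wi[:3,:3]@bed(0.5,y,18)+Wi[:3,3])*[1,-1,-1]
    uv=cv2.projectPoints(p.reshape(1,3),np.zeros(3),np.zeros(3),K,np.array(c["D"],float))[0].ravel(); print(y,im[int(uv[1]+.5),int(uv[0]+.5)].tolist(),end="; ")
c=shot("side");P,ok=cloud(c)
for p,u in [("tape",(408,264)),("sq",(383,307)),("glue",(210,290)),("off",(255,252)),("mallet",(176,363)),("stick",(308,352)),("nose",(243,341))]: print(p,P[u[1],u[0]].round(0))
E
```

```text
-30 [126, 125, 124]; -33 [129, 128, 128]; -36 [131, 132, 129]; -39 [128, 126, 127]; -42 [123, 115, 104]; -45 [151, 130, 106]; -48 [152, 132, 105]; -51 [151, 130, 105]; -54 [153, 132, 107]; -57 [155, 134, 109]; tape [ 365. -202.   46.]
sq [364. -17.  19.]
glue [765. 189.  57.]
off [797. -67.  21.]
mallet [667. 437.  56.]
stick [432. 267.  61.]
nose [613. 262.   8.]
```

The slat is still home (near end at about -42 in my frame, which reads about 3 mm low), the clamp holds, and nothing else has moved. Handing in.

```bash
python3 -c "
from workcell import order
print(order.finish_job())"
```

```text
the job is handed in; nothing more can be done
None
```

I handed the job in with the slat home against the stop and the eccentric clamped at about 1.49 rad: about 0.17 past the 1.31 touch angle, though contact felt nearer 1.37, and it would turn no further. The push stick is standing on the bench clear of the jig, and the tape, square, glue, offcut and mallet had not moved; I did not check the nailer.

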